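# Lean two washed build plates on the drying easel and switch on the fan

## Task

Take the two washed printer build plates out of the grey rack and lean them on the plywood easel to dry: first the narrow plate in the narrow bay, then the wide plate in the wide bay, each standing on its lower edge on the ledge and lying flat against the sloped back; set each one down on the ledge in the gripper, without dropping it. When both lean there on their own, push the fan's switch lever all the way over, and leave the other things on the table where they are.

Things in the scene. Friction and masses are not known exactly. Their poses are not given: they have to be found in the camera images.
- narrow_plate: narrow build plate: flat, stiff, 80 mm wide, 140 mm high, 8 mm thick, 0.14-0.22 kg, glass-fibre laminate, light edges, dark faces. Origin at the centre of its lower 80 mm edge, mid-thickness; z up the plate, y along its width, x through its thickness. It starts in the grey rack beside the wide plate (either side), upper edge towards the robot, 30 degrees from vertical.
- wide_plate: wide build plate: like the narrow one but 130 mm wide, 125 mm high, 8 mm thick, 0.2-0.33 kg. Origin at the centre of its lower 130 mm edge, mid-thickness; z up the plate, y along its width, x through its thickness. It starts in the grey rack too, 30 degrees from vertical.
- rack: grey plastic rack (fixed), 150 mm deep, 280 mm wide. Origin at the centre of its underside on the table, z up, x horizontal, away from the robot. Its sloped back, 6 mm thick, lies under the plates on the robot's side and rises 78 mm along them, so the upper 47 mm (wide) and 62 mm (narrow) of the plates are free on both faces.
- easel_cradle: the plywood easel's sloped back and ledge (fixed). Tilted frame: origin on the corner line where ledge and back meet, mid-length, 35 mm above the table; z up the back (22 degrees from vertical, top towards the robot), x square out of the back, away from the robot and up, y along the ledge. Back 78 mm high, 6 mm thick, 274 mm long; ledge x 0 to 30 mm at z = 0. A plate leaning well has its origin at x = 4 mm, z = 0.
- narrow_bay (a point): foot of the narrow bay: mid-bay on the corner line of ledge and back, at x 0, y 79, z 0 mm in the easel_cradle frame. The bay is 100 mm wide, between ribs 8 mm thick and 20 mm high that stand on the ledge at y = 25 and 133 mm.
- wide_bay (a point): foot of the wide bay: mid-bay on the corner line of ledge and back, at x 0, y -54, z 0 mm in the easel_cradle frame. The bay is 150 mm wide, between ribs 8 mm thick and 20 mm high that stand on the ledge at y = -133 and 25 mm.
- switch_box: black switch box of the drying fan (fixed), 130 x 100 x 45 mm, between rack and easel. Origin at the centre of its underside, z up; the lever swings in its x-z plane, from its -x side (towards the robot) to its +x side. Lever pivot 67 mm above the table, straight over the origin, in a grey block 70 x 50 mm whose top is 70 mm above the table.
- fan_switch (a joint): toggle lever of the fan: 0 rad = off, leaning towards the robot (0.5 rad from upright); 1.0 rad = fully on, leaning away. It starts between 0 and 0.2 rad, stays where it is left and needs less than 2 N at the knob.
- fan_switch_tip (a point): centre of the lever's black ball knob, 26 mm in diameter, 70 mm from the pivot
- solvent_bottle: white solvent bottle, 62 mm in diameter, 170 mm tall, standing; not part of the job
- spool: black filament spool lying flat, 150 mm in diameter, 56 mm high; not part of the job
- scraper: scraper (spatula) lying flat on the table; not part of the job
- spanner: spanner lying flat on the table; not part of the job
- profile_offcut: offcut of aluminium profile, 140 x 20 x 20 mm, lying on the table; not part of the job
- mug: white mug, 80 mm in diameter, 90 mm tall; not part of the job
Things that resemble listed ones, but are neither listed nor needed, are in the scene too. What is shaped like the wide_plate but purple is not meant.

How it is judged:
By the outcome, as a careful person would: the job done as asked, in the order asked, and still so for the second after the job is handed in, with the robot touching nothing.
It also fails if it takes over 64 s, if anything falls off the work surface, if the arm or the gripper's body presses on something with over 40 N, if the wrist force passes 120 N, or if a joint passes its speed limit or range.

## Robot

A 7-joint arm with a two-finger parallel gripper is mounted at the origin on the work surface. World frame = base frame: x ahead of the robot, y to its left, z up, the work surface at z = 0. Lengths are in m, angles in rad, forces in N, time in s.
With the tool pointing down it reaches from about 0.425 to 0.8 m from the base axis. Payload 8.3 kg.
Tool frame: the origin (TCP) lies on the centre line of the jaws, within the pads' length; the fingertips stand 25 mm ahead of it and the grasp point (between the pads) lies 6 mm ahead of it; z points along the fingers, y is the line along which they close (so a half turn about z gives the same grasp; the last joint's range is limited). The gripper opens to 85 mm and grips with 20 to 120 N. Pads are 22 mm wide; open, the fingers measure 114 mm over their backs; the gripper's body (76 mm by 85 mm) begins 54 mm behind the grasp point. The pads swing forward as they close: fully open they stand 13 mm farther back than shut.
Start: joints at [1.26, 0.383, 0.016, 1.37, -0.006, 1.388, -0.046], TCP at [0.153, -0.606, 0.256] pointing down, gripper open.
Joint ranges: [-2.95, 2.95], [-0.25, 2.06], [-1.52, 1.56], [0.18, 2.33], [-1.44, 4.58], [0.02, 2.06], [-3.01, 3.01]. Speed limits (rad/s): [2.39, 2.39, 3.01, 3.01, 3.14, 3.14, 3.14].

## Interface

Orientations are given as [roll, pitch, yaw] about the fixed x, y, z axes, in that order (R = Rz(yaw) Ry(pitch) Rx(roll)).
In Python, from rig import bot gives the robot as it stands.
- The arm moves only by the tool carry_out, never from a script. Its argument "series" is a list of rows, each a list of 2 entries, a list of its own where there are three numbers: the shift along the tool's x, y, z in units of 0.1 m (1.0 is 0.1 m), then the turn, a rotation vector about the tool's x, y, z in units of pi/2 rad (1.0 is pi/2 rad). In form: [[[x, y, z], [ax, ay, az]], ...]. A call has 1 to 10 rows; each row is the pose to reach, as a shift and turn from the pose commanded when the call began, along the tool's axes at that moment; what a row does not reach only later rows make up. A row lasts 1/10 s, in which the tool goes at most 50 mm and 8.59 degrees, less where a joint would pass 70% of its speed; a pose out of reach is approached as far as the arm can. A call with a number of a shift or a turn outside -1 to 1 is refused whole. A call with a gripper value outside its range is refused whole. "gripper" is the finger opening in mm, from 0 to 85.4, set as the call begins (left out, the last holds). The fingers move at their own pace and stop on an object; "force" is the grip in N (left out, the last holds). Time passes only in rows, so rows that repeat a pose let the fingers close. It gives the time, the measured TCP pose, the force, the opening and the grip force at its end, in the units of the state.
- bot.get_state(): the state, without advancing time (a new reading comes with each control period).
- bot.camera(name): name is "side" or "top" or "wrist"; returns a dict with "frame" (384x512x3 uint8, blue, green, red), "range_z" (384x512 float32, m along the optical axis (not along the pixel's ray), 0 where there is no reading), "fx", "fy", "cx", "cy" (pixels), "rvec" (rotation vector, rad) and "tvec" (3), from world to camera coordinates, as OpenCV has them; the wrist camera has in their place "mount" (4x4, takes a point from camera to tool coordinates, whose origin is the TCP and whose axes are the flange's). Camera axes: x right, y down, z forward; pixel columns grow to the right and rows downward; lengths in m; the calibration is good to about 2 mm. A picture is of the moment at which its call begins: read the wrist's pose just before it.
- bot.sign_off(): hands the job in; it is judged then, once.
The state is a dict: "time": time; "q": joint angles; "joint_vel": joint speeds; "joint_torque": joint torques, N m; "eef_pos": TCP position; "eef_rot": TCP orientation; "contact_force": force on the tool from outside, world axes, zero at the start; "torque": the same for the moment, N m; "grip_width": finger opening in m; "finger_force": force on a finger pad.
Only numpy, scipy, OpenCV 4.12 (cv2) and the standard library are available. Lean on these libraries where they do the work, as an engineer would, in place of code of your own. Each camera call takes 0.05 s, during which the arm holds its last target. There are 200 camera calls.

## Working session

There is one attempt and no reset: what is moved stays moved. The work goes in short steps, Python scripts to look and compute and a tool call to move; the robot and the scene stay as the last step left them, time stands still between calls to the robot, and variables do not carry over. Pictures are saved under pics/ and viewed, at most 10 in all, crops included, and the job is handed in when it is done.

Besides the shell and the picture viewer there is one more tool, called after "Request:" as name([rows], argument=value, ...), one row to a line, values as JSON. carry_out: Moves the arm, as the interface text tells. Its arguments: {"type":"object","properties":{"series":{"type":"array"},"gripper":{"type":"number"},"force":{"type":"number"}},"required":["series"]}

```bash
mkdir -p pics; ls; cat > h.py <<'E'
import numpy as np, cv2
from scipy.spatial.transform import Rotation as R
from rig import bot
def cloud(c):
    h,w=c["range_z"].shape; u,v=np.meshgrid(np.arange(w),np.arange(h)); z=c["range_z"].astype(float)
    p=np.stack([(u-c["cx"])/c["fx"]*z,(v-c["cy"])/c["fy"]*z,z],-1)
    if "rvec" in c:
        Rm=cv2.Rodrigues(np.array(c["rvec"],float))[0]; p=(p-np.array(c["tvec"]).reshape(3))@Rm
    else:
        s=c["state"]; M=np.array(c["mount"]); p=p@M[:3,:3].T+M[:3,3]
        p=p@R.from_euler("xyz",s["eef_rot"]).as_matrix().T+np.array(s["eef_pos"])
    p[z==0]=np.nan
    return p
def shot(n,f):
    s=bot.get_state(); c=bot.camera(n); c["state"]=s
    cv2.imwrite(f"pics/{f}.png",c["frame"]); p=cloud(c); np.save(f"pics/{f}.npy",p); return c,p
E
python3 - <<'E'
from h import *
print(bot.get_state())
for n in("top","side"):
    c,p=shot(n,n+"0")
a=[cv2.imread(f"pics/{n}0.png") for n in("top","side")]
cv2.imwrite("pics/both.png",np.vstack(a)[:, :] if 0 else cv2.resize(a[0],(800,600)))
cv2.imwrite("pics/s.png",cv2.resize(a[1],(800,600)))
E
```

```text
pics
{'time': 0.0, 'q': array([ 1.26012328,  0.3842608 ,  0.01637735,  1.37118884, -0.00627403,
        1.38822765, -0.04647861]), 'joint_vel': array([ 4.73491774e-04,  4.61231413e-04,  4.89742062e-04,  9.74304232e-04,
        2.24214678e-04,  3.71990716e-05, -2.26385229e-04]), 'joint_torque': array([-4.43067620e-04, -6.27587986e+01,  8.43730085e-01, -3.71833491e+01,
        1.63456926e-02,  1.41094811e-02,  1.25159880e-05]), 'eef_pos': array([ 0.15318571, -0.60544448,  0.25524906]), 'eef_rot': array([-3.13955902e+00,  6.63322980e-05,  2.47859637e-01]), 'contact_force': array([-0.217499  , -0.57957512,  0.49595227]), 'torque': array([ 0.04801379, -0.03972645,  0.02837188]), 'finger_force': 0.0, 'grip_width': 0.08548942144067027}
```

View pics/both.png

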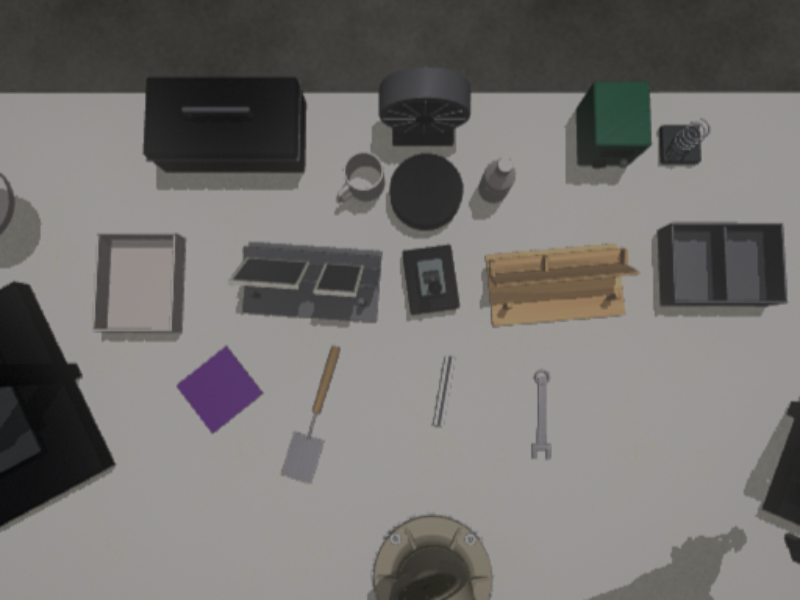

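View pics/s.png

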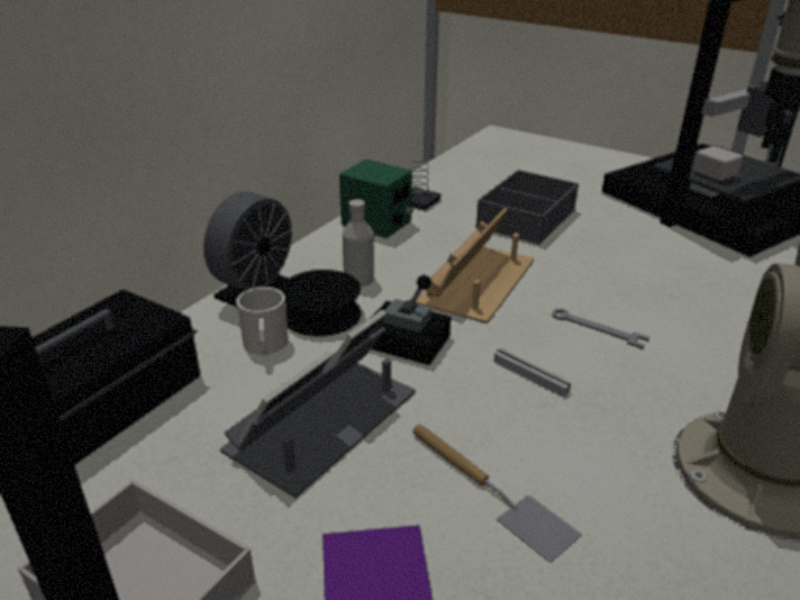

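Top view: the rack (left) holds the wide plate at about (270,272) and the narrow one at (340,278). The switch box is at (431,280), and the easel (right) has ribs at x≈490, 545 and 622, so the narrow bay is on the left and the wide bay on the right. The side view confirms this and shows the knob at (424,282).

```bash
python3 - <<'E'
from h import *
f=cv2.imread("pics/top0.png"); p=np.load("pics/top0.npy"); 
k=512/800
def reg(u0,u1,v0,v1):
    s=np.s_[int(v0*k):int(v1*k)+1,int(u0*k):int(u1*k)+1]; return p[s].reshape(-1,3),f[s].reshape(-1,3)
def plane(P,it=400,t=.003):
    P=P[~np.isnan(P).any(1)];rng=np.random.default_rng(0);b=None
    for _ in range(it):
        a=P[rng.choice(len(P),3,False)];n=np.cross(a[1]-a[0],a[2]-a[0]);L=np.linalg.norm(n)
        if L<1e-7: continue
        m=abs((P-a[0])@(n/L))<t
        if b is None or m.sum()>b.sum(): b=m
    Q=P[b];c=Q.mean(0);n=np.linalg.svd(Q-c)[2][2];n*=np.sign(n[2]);return n,c,Q
np.set_printoptions(precision=4,suppress=True)
for nm,r in dict(wide=(245,300,262,283),narrow=(325,356,266,290)).items():
    n,c,_=plane(reg(*r)[0]); print(nm,"n",n,"tilt",np.degrees(np.arcsin(n[2])),"yaw",np.degrees(np.arctan2(n[1],n[0])),"c",c)
    P,_=reg(r[0]-35 if nm=="wide" else 313,314 if nm=="wide" else 370,250,305)
    ok=~np.isnan(P).any(1); P=P[ok]; Q=P[(abs((P-c)@n)<.006)]
    zz=np.array([0,0,1])-n*n[2]; zz/=np.linalg.norm(zz); yy=np.cross(zz,n)
    a=(Q-c)@yy; b=(Q-c)@zz; print(len(Q),"y",np.percentile(a,[0,2,50,98,100]),"z",np.percentile(b,[0,2,50,98,100]),"yy",yy,"zz",zz)
    print("top mid",c+yy*(np.percentile(a,1)+np.percentile(a,99))/2+zz*np.percentile(b,99))
for nm,r in dict(easel=(480,645,235,330),box=(398,465,238,320),knob=(420,445,260,300),).items():
    P,F=reg(*r); ok=~np.isnan(P).any(1); P=P[ok]
    print(nm,"z pct",np.percentile(P[:,2],[0,25,50,75,90,98,100]))
    if nm=="knob":
        q=P[P[:,2]>.095]; print("knob",len(q),q.mean(0),q.min(0),q.max(0))
    if nm=="box":
        q=P[(P[:,2]>.04)&(P[:,2]<.05)];print(q.min(0),q.max(0),cv2.minAreaRect((q[:,:2]*1000).astype(np.float32)))
        q=P[(P[:,2]>.066)&(P[:,2]<.076)];print(cv2.minAreaRect((q[:,:2]*1000).astype(np.float32)))
    if nm=="easel":
        q=P[P[:,2]>.006]; print(cv2.minAreaRect((q[:,:2]*1000).astype(np.float32)))
n,c,Q=plane(reg(495,620,262,282)[0]);print("easelback",n,c,len(Q),np.degrees(np.arcsin(n[2])),np.degrees(np.arctan2(n[1],n[0])))
# pixel listing of easel columns
for u in (515,540,585,605):
    print(u,[tuple(np.round(p[int(v*k),int(u*k)]*1000).tolist()) for v in range(240,330,4)])
E
```

```text
wide n [ 0.8647 -0.0572  0.499 ] tilt 29.934980945963073 yaw -3.7838097049315254 c [0.5935 0.3134 0.0978]
878 y [-0.0915 -0.0608  0.0048  0.1017  0.1542] z [-0.1148 -0.1079 -0.0033  0.0584  0.0729] yy [ 0.066   0.9978 -0.    ] zz [-0.4979  0.0329  0.8666]
top mid [0.5659 0.3437 0.1491]
narrow n [ 0.8653 -0.06    0.4976] tilt 29.84428990903915 yaw -3.963617284272528 c [0.5829 0.1812 0.1005]
620 y [-0.0496 -0.0389  0.0017  0.056   0.0661] z [-0.0779 -0.0742  0.0003  0.0699  0.0723] yy [0.0691 0.9976 0.    ] zz [-0.4965  0.0344  0.8674]
top mid [0.5484 0.1928 0.1618]
easel z pct [-0.0124  0.0006  0.0065  0.033   0.0577  0.1047  0.1131]
((591.2909545898438, -271.4961853027344), (187.5345916748047, 340.76312255859375), 0.7908496856689453)
box z pct [-0.0095  0.0001  0.0415  0.0463  0.0697  0.1362  0.1506]
[ 0.5193 -0.0507  0.04  ] [0.6567 0.0596 0.05  ] ((588.2227172851562, 4.376399993896484), (129.9463348388672, 99.90161895751953), 8.153682708740234)
((587.8831787109375, 4.413257598876953), (69.0830078125, 49.82253646850586), 6.914048671722412)
knob z pct [0.04   0.0656 0.0698 0.0756 0.1
[... 1592 characters left out ...]
549.0, -313.0, 9.0), (543.0, -314.0, 8.0), (533.0, -314.0, 7.0), (527.0, -314.0, 7.0), (517.0, -313.0, 8.0), (511.0, -315.0, 1.0), (502.0, -316.0, -2.0), (495.0, -314.0, 1.0)]
605 [(678.0, -362.0, -1.0), (669.0, -362.0, -2.0), (659.0, -357.0, 13.0), (644.0, -346.0, 45.0), (638.0, -346.0, 44.0), (629.0, -348.0, 37.0), (623.0, -350.0, 33.0), (610.0, -342.0, 56.0), (596.0, -330.0, 91.0), (588.0, -326.0, 104.0), (591.0, -356.0, 9.0), (585.0, -356.0, 8.0), (576.0, -357.0, 5.0), (569.0, -355.0, 10.0), (559.0, -355.0, 9.0), (549.0, -355.0, 10.0), (543.0, -356.0, 5.0), (533.0, -355.0, 8.0), (527.0, -354.0, 9.0), (517.0, -355.0, 7.0), (511.0, -356.0, 2.0), (501.0, -356.0, 3.0), (495.0, -357.0, -2.0)]
```

```bash
cat >> h.py <<'E'
np.set_printoptions(precision=4,suppress=True)
def frame(yaw,tilt):  # plate/cradle axes (deg): x out+up, z up the back towards the robot
    y=np.radians(yaw);t=np.radians(tilt);c,s=np.cos(y),np.sin(y)
    x=np.array([c*np.cos(t),s*np.cos(t),np.sin(t)]);z=np.array([-c*np.sin(t),-s*np.sin(t),np.cos(t)])
    return np.c_[x,np.cross(z,x),z]
def toolR(F): return np.c_[F[:,1],F[:,0],-F[:,2]]
def plan(P0,R0,P1,R1,n=None):
    """calls from pose 0 to pose 1: shifts in 0.1 m, turns in pi/2, tool axes at each call's start"""
    rv=R.from_matrix(R0.T@R1).as_rotvec(); d=P1-P0; N=n or 1
    while True:
        ok=True
        for i in range(N):
            Ri=R0@R.from_rotvec(rv*i/N).as_matrix()
            s=Ri.T@d/N/.1
            if abs(s).max()>1: ok=False
        if ok and np.linalg.norm(rv)/N<1.4: break
        N+=1
    for i in range(N):
        Ri=R0@R.from_rotvec(rv*i/N).as_matrix()
        print("  ",[np.round(Ri.T@d/N/.1,3).tolist(),np.round(rv/N/(np.pi/2),4).tolist()],"rows>=",int(np.ceil(max(np.linalg.norm(d)/N/.05,np.linalg.norm(rv)/N/.15))))
def now():
    s=bot.get_state(); return np.array(s["eef_pos"]),R.from_euler("xyz",s["eef_rot"]).as_matrix()
E
python3 - <<'E'
from h import *
P,Q=now(); print(Q)
plan(P,Q,np.array([.47,-.25,.33]),toolR(frame(5,22)))
E
```

```text
[[ 0.9694  0.2453 -0.0005]
 [ 0.2453 -0.9694  0.0018]
 [-0.     -0.0018 -1.    ]]
   [[0.789, -0.534, -0.148], [-0.0407, 0.0343, -0.1772]] rows>= 2
   [[0.911, -0.287, -0.129], [-0.0407, 0.0343, -0.1772]] rows>= 2
   [[0.96, -0.018, -0.088], [-0.0407, 0.0343, -0.1772]] rows>= 2
   [[0.93, 0.251, -0.029], [-0.0407, 0.0343, -0.1772]] rows>= 2
   [[0.825, 0.497, 0.043], [-0.0407, 0.0343, -0.1772]] rows>= 2
```

Request:
carry_out([
  [[0.79,-0.53,-0.15],[-0.04,0.034,-0.177]],
  [[0.79,-0.53,-0.15],[-0.04,0.034,-0.177]],
  [[0.79,-0.53,-0.15],[-0.04,0.034,-0.177]],
])

```text
time: 0.4
eef_pos: [0.2225, -0.5307, 0.2724]
eef_rot: [3.07, -0.047, 0.541]
contact_force: [0.3, 1.3, 0.8]
grip_width: 0.0854
finger_force: 0.0
```

Request:
carry_out([
  [[0.91,-0.29,-0.13],[-0.04,0.034,-0.177]],
  [[0.91,-0.29,-0.13],[-0.04,0.034,-0.177]],
  [[0.91,-0.29,-0.13],[-0.04,0.034,-0.177]],
])

```text
time: 0.7
eef_pos: [0.2849, -0.4592, 0.2876]
eef_rot: [2.99, -0.069, 0.823]
contact_force: [0.7, -0.8, -0.8]
grip_width: 0.0852
finger_force: 0.0
```

Request:
carry_out([
  [[0.96,-0.02,-0.09],[-0.04,0.034,-0.177]],
  [[0.96,-0.02,-0.09],[-0.04,0.034,-0.177]],
  [[0.96,-0.02,-0.09],[-0.04,0.034,-0.177]],
])

```text
time: 1.0
eef_pos: [0.3473, -0.388, 0.3024]
eef_rot: [2.908, -0.068, 1.106]
contact_force: [-0.5, -0.2, -0.0]
grip_width: 0.0854
finger_force: 0.0
```

Request:
carry_out([
  [[0.93,0.25,-0.03],[-0.04,0.034,-0.177]],
  [[0.93,0.25,-0.03],[-0.04,0.034,-0.177]],
  [[0.93,0.25,-0.03],[-0.04,0.034,-0.177]],
])

```text
time: 1.3
eef_pos: [0.4101, -0.317, 0.3172]
eef_rot: [2.829, -0.044, 1.387]
contact_force: [0.4, -0.5, -0.0]
grip_width: 0.0855
finger_force: 0.0
```

Request:
carry_out([
  [[0.82,0.5,0.04],[-0.04,0.034,-0.177]],
  [[0.82,0.5,0.04],[-0.04,0.034,-0.177]],
  [[0.82,0.5,0.04],[-0.04,0.034,-0.177]],
  [[0.82,0.5,0.04],[-0.04,0.034,-0.177]],
  [[0.82,0.5,0.04],[-0.04,0.034,-0.177]],
], gripper=45)

```text
time: 1.8
eef_pos: [0.4693, -0.2526, 0.3306]
eef_rot: [2.763, -0.001, 1.652]
contact_force: [0.3, -0.6, 0.1]
grip_width: 0.0449
finger_force: 0.0
```

```bash
python3 - <<'E'
from h import *
c,p=shot("wrist","w_easel"); s=c["state"]
print(s["time"],s["eef_pos"],s["q"],np.array(c["mount"]),c["fx"])
cv2.imwrite("pics/w1.png",cv2.resize(c["frame"],(768,576)))
E
```

```text
1.8 [ 0.4693 -0.2526  0.3306] [ 0.9773 -0.0372 -0.3857  1.7486 -0.2718  1.1403  0.7494] [[-0.0003 -0.9483 -0.3174  0.0818]
 [ 1.     -0.0001 -0.0007 -0.0007]
 [ 0.0006 -0.3174  0.9483 -0.1179]
 [ 0.      0.      0.      1.    ]] 312.74991409395375
```

View pics/w1.png

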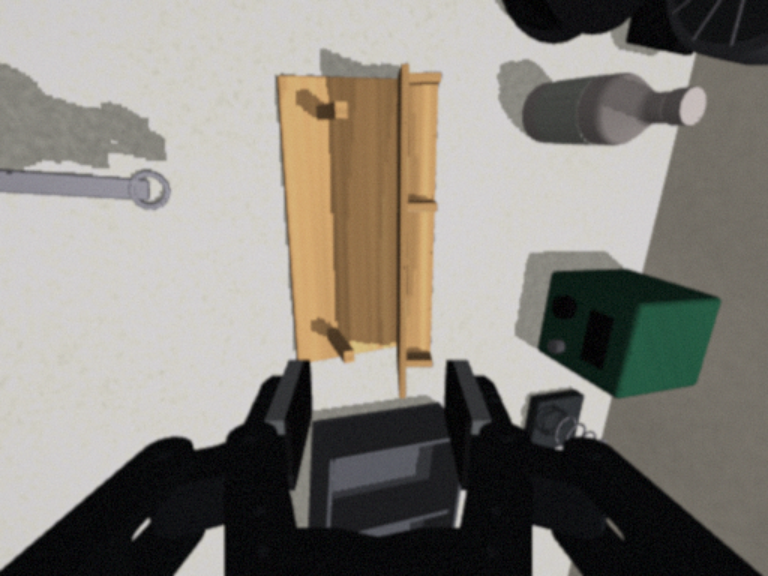

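Wrist view: the easel's back top edge runs vertically at x≈403 from y=65 to 395. The ledge is to its right, with ribs at y≈78, 205 and 358, so the narrow bay is between the upper two.

```bash
cat > ez.py <<'E'
from h import *
from scipy.optimize import least_squares
def fit(files,g,verbose=True):
    C=[]
    for f in files:
        p=np.load(f"pics/{f}.npy").reshape(-1,3); C.append(p[~np.isnan(p).any(1)])
    x=np.array(g,float)
    for tol in (.012,.008,.006,.005):
        sets=[]
        F=frame(x[0],22)
        for P in C:
            q=(P-x[1:4])@F; a,b,c=q.T
            iny=abs(b)<.13; rib=np.min([abs(b-k) for k in(.025,.133,-.133)],0)
            sets+= [(P[(a>.006)&(a<.027)&(abs(c)<tol)&iny&(rib>.008)],2,0),
                    (P[(a>-.010)&(a<.004)&(abs(c-.078)<tol)&iny],2,.078),
                    (P[(c>.012)&(c<.07)&(abs(a)<tol)&iny&(rib>.01)],0,0)]
        def res(x):
            F=frame(x[0],22); return np.concatenate([((P-x[1:4])@F)[:,k]-v for P,k,v in sets if len(P)]+[[(x[3]-.035)*30]])
        y=x[2]; r=least_squares(lambda t:res(np.r_[t[0],t[1],y,t[2]]),[x[0],x[1],x[3]],loss="soft_l1",f_scale=.003)
        x=np.array([r.x[0],r.x[1],y,r.x[2]])
        # slide along y: rib tops
        F=frame(x[0],22); ms=[]
        for P in C:
            q=(P-x[1:4])@F; m=(q[:,2]>.013)&(q[:,2]<.026)&(q[:,0]>.012)&(q[:,0]<.031)
            for k in(.025,.133,-.133):
                e=q[m&(abs(q[:,1]-k)<.015),1]-k
                if len(e)>4: ms.append((k,len(e),round(float((np.percentile(e,3)+np.percentile(e,97))/2),4)))
        w=[m[2] for m in ms]; 
        if w: x[1:4]+=F[:,1]*np.median(w)
    if verbose:
        print(files,x,ms,[(len(P),k,round(float(np.median(((P-x[1:4])@F)[:,k]-v)),4)) for P,k,v in sets if len(P)])
    return x
if __name__=="__main__":
    g=[5,.607,-.262,.035]
    fit(["w_easel"],g);fit(["top0"],g);x=fit(["w_easel","top0"],g)
    P,Q=now(); plan(P,Q,np.array([.45,.19,.36]),toolR(frame(-3.8,30)))
E
python3 ez.py
```

```text
['w_easel'] [ 5.1822  0.6061 -0.2503  0.0325] [(0.025, 97, 0.0), (0.133, 105, -0.0006), (-0.133, 72, 0.0009)] [(1899, 2, -0.0), (758, 2, -0.0), (256, 0, -0.0001)]
['top0'] [ 5.2276  0.6117 -0.2504  0.0347] [(0.025, 16, 0.0004), (0.133, 18, -0.0009), (-0.133, 19, 0.0)] [(465, 2, 0.0), (189, 2, -0.0005), (368, 0, -0.0001)]
['w_easel', 'top0'] [ 5.3304  0.6098 -0.2503  0.0339] [(0.025, 94, 0.0002), (0.133, 105, -0.0004), (-0.133, 77, 0.001), (0.025, 16, 0.0004), (0.133, 18, -0.0013), (-0.133, 17, -0.0002)] [(2340, 2, 0.0), (1090, 2, -0.0), (256, 0, -0.004), (467, 2, 0.0), (190, 2, -0.0005), (369, 0, 0.0019)]
   [[0.886, 0.053, -0.041], [-0.0185, -0.0083, 0.0169]] rows>= 2
   [[0.886, 0.031, -0.052], [-0.0185, -0.0083, 0.0169]] rows>= 2
   [[0.886, 0.009, -0.063], [-0.0185, -0.0083, 0.0169]] rows>= 2
   [[0.885, -0.013, -0.074], [-0.0185, -0.0083, 0.0169]] rows>= 2
   [[0.883, -0.034, -0.087], [-0.0185, -0.0083, 0.0169]] rows>= 2
```

Request:
carry_out([
  [[0.89,0.05,-0.04],[-0.018,-0.008,0.017]],
  [[0.89,0.05,-0.04],[-0.018,-0.008,0.017]],
])

```text
time: 2.05
eef_pos: [0.4649, -0.1622, 0.3358]
eef_rot: [2.734, -0.001, 1.621]
contact_force: [0.7, 0.8, 0.3]
grip_width: 0.0453
finger_force: 0.0
```

Request:
carry_out([
  [[0.89,0.03,-0.05],[-0.018,-0.008,0.017]],
  [[0.89,0.03,-0.05],[-0.018,-0.008,0.017]],
])

```text
time: 2.25
eef_pos: [0.4669, -0.115, 0.3396]
eef_rot: [2.719, 0.005, 1.598]
contact_force: [0.5, 0.5, -0.0]
grip_width: 0.0446
finger_force: 0.0
```

Request:
carry_out([
  [[0.89,0.01,-0.06],[-0.018,-0.008,0.017]],
  [[0.89,0.01,-0.06],[-0.018,-0.008,0.017]],
])

```text
time: 2.45
eef_pos: [0.48, -0.0539, 0.3405]
eef_rot: [2.709, 0.003, 1.575]
contact_force: [-0.0, 0.8, 0.3]
grip_width: 0.045
finger_force: 0.0
```

Request:
carry_out([
  [[0.89,-0.01,-0.07],[-0.018,-0.008,0.017]],
  [[0.89,-0.01,-0.07],[-0.018,-0.008,0.017]],
])

```text
time: 2.65
eef_pos: [0.487, 0.0379, 0.3446]
eef_rot: [2.689, 0.003, 1.546]
contact_force: [0.7, -0.6, 0.3]
grip_width: 0.0451
finger_force: 0.0
```

Request:
carry_out([
  [[0.88,-0.03,-0.09],[-0.018,-0.008,0.017]],
  [[0.88,-0.03,-0.09],[-0.018,-0.008,0.017]],
  [[0.88,-0.03,-0.09],[-0.018,-0.008,0.017]],
  [[0.88,-0.03,-0.09],[-0.018,-0.008,0.017]],
])

```text
time: 3.05
eef_pos: [0.4823, 0.1243, 0.3509]
eef_rot: [2.662, 0.004, 1.519]
contact_force: [-0.1, -0.8, -0.3]
grip_width: 0.0452
finger_force: 0.0
```

```bash
python3 - <<'E'
from h import *
c,p=shot("wrist","w_rack"); s=c["state"]
print(s["time"],s["eef_pos"],s["q"])
cv2.imwrite("pics/w2.png",cv2.resize(c["frame"],(768,576)))
E
```

```text
3.05 [0.4823 0.1243 0.3509] [-0.0351 -0.2309 -0.3571  1.894   0.1472  1.0358 -0.4997]
```

View pics/w2.png

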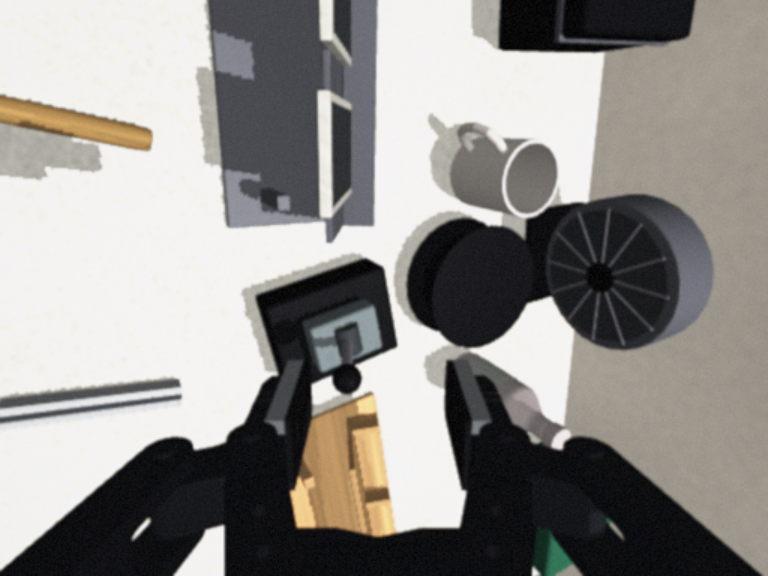

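Wrist view: the narrow plate's light upper edge is at x≈328, y 92–218. The wide plate is partly visible above it, and the switch knob is at (347,378).

```bash
cat > pl.py <<'E'
from h import *
def plate(f,seed,H,W,yaw=-3.9,tilt=30):
    """refine top-mid of a plate from cloud f: seed = rough top-mid on mid-thickness"""
    p=np.load(f"pics/{f}.npy"); im=cv2.imread(f"pics/{f}.png").reshape(-1,3).astype(int).sum(1)
    p=p.reshape(-1,3); F=frame(yaw,tilt); s=np.array(seed,float)
    for _ in range(6):
        q=(p-s)@F
        with np.errstate(invalid="ignore"):
            top=(abs(q[:,2])<.012)&(abs(q[:,0])<.009)&(abs(q[:,1])<W/2+.02)
            face=(q[:,2]<-.012)&(q[:,2]>-H+.045)&(abs(q[:,0]-.004)<.008)&(abs(q[:,1])<W/2-.006)
        lit=top&(im>300)
        dz=np.median(q[lit,2]) if lit.sum()>20 else 0; dx=np.median(q[face,0])-.004 if face.sum()>20 else 0
        lo,hi=np.percentile(q[lit,1],[1,99]) if lit.sum()>20 else (0,0)
        s=s+F@np.array([dx,(lo+hi)/2,dz])
    q=(p-s)@F
    yawfit=np.degrees(np.polyfit(q[face,1],q[face,0],1)[0]) if face.sum()>20 else None
    tl=np.degrees(np.polyfit(q[face,2],q[face,0],1)[0]); edge=np.percentile(q[lit,0],[2,98])
    print(f,"topmid",s,"n",lit.sum(),face.sum(),"width",hi-lo,"slope y,z deg",yawfit,tl,"edge x",edge); return s
E
python3 - <<'E'
from pl import *
plate("top0",[.546,.183,.160],.14,.08)
plate("w_rack",[.546,.183,.160],.14,.08)
plate("top0",[.558,.315,.149],.125,.13)
E
```

```text
top0 topmid [0.546  0.1857 0.1569] n 91 248 width 0.07632518689613293 slope y,z deg 0.1136657665936972 0.05048598534115142 edge x [-0.0032  0.0046]
w_rack topmid [0.5454 0.1862 0.1579] n 821 557 width 0.07782987020383636 slope y,z deg 0.08590119697506471 0.055708313446957584 edge x [-0.0039  0.0041]
top0 topmid [0.5627 0.3197 0.144 ] n 144 342 width 0.12676885714682812 slope y,z deg -0.02894707926967276 0.07250766766179413 edge x [-0.004   0.0051]
```

```bash
python3 - <<'E'
from h import *
F=frame(-3.9,30);T=toolR(F);t=np.array([.5455,.186,.1576])
P,Q=now(); print(Q.T@T)
a=t+F[:,2]*.06; plan(P,Q,a,T); print(a)
plan(a,T,t-F[:,2]*.024,T)
E
```

```text
[[ 0.9999 -0.0141 -0.0035]
 [ 0.0143  0.9989  0.0446]
 [ 0.0029 -0.0446  0.999 ]]
   [[0.336, -0.194, 0.694], [-0.0142, -0.001, 0.0045]] rows>= 2
   [[0.336, -0.211, 0.689], [-0.0142, -0.001, 0.0045]] rows>= 2
[0.5156 0.188  0.2096]
   [[-0.0, -0.0, 0.84], [0.0, 0.0, 0.0]] rows>= 2
```

Request:
carry_out([
  [[0.34,-0.19,0.69],[-0.0142,-0.001,0.0045]],
  [[0.34,-0.19,0.69],[-0.0142,-0.001,0.0045]],
  [[0.34,-0.19,0.69],[-0.0142,-0.001,0.0045]],
  [[0.34,-0.19,0.69],[-0.0142,-0.001,0.0045]],
])

```text
time: 3.5
eef_pos: [0.4993, 0.1556, 0.281]
eef_rot: [2.641, 0.002, 1.509]
contact_force: [0.4, 0.0, 0.7]
grip_width: 0.0451
finger_force: 0.0
```

Request:
carry_out([
  [[0.34,-0.21,0.69],[-0.0142,-0.001,0.0045]],
  [[0.34,-0.21,0.69],[-0.0142,-0.001,0.0045]],
  [[0.34,-0.21,0.69],[-0.0142,-0.001,0.0045]],
  [[0.34,-0.21,0.69],[-0.0142,-0.001,0.0045]],
  [[0.34,-0.21,0.69],[-0.0142,-0.001,0.0045]],
])

```text
time: 4.0
eef_pos: [0.5169, 0.1898, 0.2131]
eef_rot: [2.614, -0.001, 1.503]
contact_force: [0.2, 0.4, -0.4]
grip_width: 0.0452
finger_force: 0.0
```

```bash
python3 - <<'E'
from h import *
F=frame(-3.9,30);T=toolR(F);t=np.array([.5455,.186,.1576])
P,Q=now(); print(P,bot.get_state()["q"]); plan(P,Q,t-F[:,2]*.024,T)
from pl import *
shot("wrist","w_r2"); plate("w_r2",t,.14,.08)
E
```

```text
[0.5169 0.1898 0.2131] [-0.0522 -0.0055 -0.5409  2.0376  0.4733  0.7347 -0.9562]
   [[-0.02, -0.032, 0.864], [0.0025, -0.0009, -0.0001]] rows>= 2
w_r2 topmid [0.5453 0.1867 0.158 ] n 1531 1 width 0.07841706479279392 slope y,z deg None -2.1752572183969643 edge x [-0.0039  0.0038]pl.py:17: RankWarning: Polyfit may be poorly conditioned
  tl=np.degrees(np.polyfit(q[face,2],q[face,0],1)[0]); edge=np.percentile(q[lit,0],[2,98])
```

Request:
carry_out([
  [[-0.01,-0.03,0.3],[0,0,0]],
  [[-0.015,-0.03,0.6],[0,0,0]],
  [[-0.02,-0.03,0.86],[0,0,0]],
  [[-0.02,-0.03,0.86],[0,0,0]],
  [[-0.02,-0.03,0.86],[0,0,0]],
])

```text
time: 4.55
eef_pos: [0.5562, 0.1859, 0.1357]
eef_rot: [2.616, -0.001, 1.505]
contact_force: [0.6, 0.4, 0.5]
grip_width: 0.0451
finger_force: 0.0
```

Request:
carry_out([
  [[0,0,0],[0,0,0]],
  [[0,0,0],[0,0,0]],
  [[0,0,0],[0,0,0]],
  [[0,0,0],[0,0,0]],
  [[0,0,0],[0,0,0]],
  [[0,0,0],[0,0,0]],
], gripper=0, force=50)

```text
time: 5.15
eef_pos: [0.5576, 0.1866, 0.1373]
eef_rot: [2.612, -0.002, 1.505]
contact_force: [1.5, -0.9, 7.6]
grip_width: 0.0071
finger_force: 51.5
```

Request:
carry_out([
  [[0,0,-0.2],[0,0,0]],
  [[0,0,-0.4],[0,0,0]],
  [[0,0,-0.6],[0,0,0]],
  [[0,0,-0.8],[0,0,0]],
  [[0,0,-0.8],[0,0,0]],
])

```text
time: 5.65
eef_pos: [0.516, 0.1898, 0.2067]
eef_rot: [2.613, -0.002, 1.506]
contact_force: [0.1, 1.0, -1.5]
grip_width: 0.0073
finger_force: 51.2
```

```bash
python3 - <<'E'
from h import *
F=frame(-3.9,30);t=np.array([.5454,.1865,.1579]); g=np.array([.5576,.1866,.1373])
print("tcp rel topmid in plate axes",(g-t)@F)
c,p=shot("wrist","w_n"); P,Q=now(); q=(p-P)@Q   # tool coords
im=c["frame"].astype(int).sum(2)
m=(abs(q[...,1])<.012)&(abs(q[...,0])<.06)&(q[...,2]>-.06)&(q[...,2]<.02)
v=np.argwhere(m); print(m.sum(), v.min(0),v.max(0)); k=m&(im>300); print(k.sum(),np.percentile(q[k],[2,50,98],axis=0))
print(bot.get_state()["q"],P,bot.get_state()["contact_force"])
cv2.imwrite("pics/w3.png",cv2.resize(c["frame"],(768,576)))
E
```

```text
tcp rel topmid in plate axes [ 0.0002  0.0009 -0.0239]
10775 [184 203] [383 299]
3603 [[-0.014  -0.0038 -0.0268]
 [ 0.0184  0.0004 -0.0255]
 [ 0.0395  0.0044  0.0137]]
[-0.0357  0.0024 -0.5586  2.0504  0.4878  0.7187 -0.97  ] [0.5158 0.189  0.2048] [ 0.3699 -0.3742 -1.497 ]
```

View pics/w3.png

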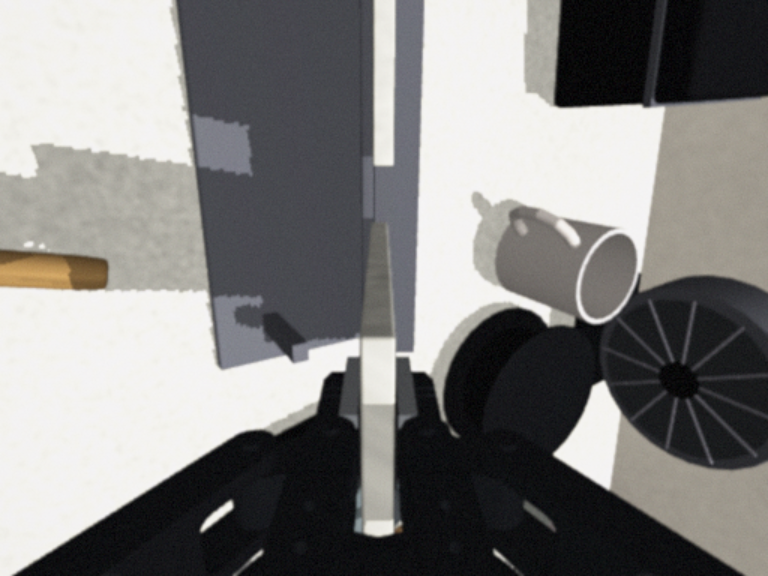

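The narrow plate is held squarely: its upper edge runs at x≈378 from y=225 to 530, centred between the fingers.

```bash
cat > place.py <<'E'
from h import *
O=np.array([.609,-.2503,.0345]); E=frame(5.25,22); TE=toolR(E)
def tgt(x,y,z,L): return O+E@np.array([x,y,z+L])
E
python3 - <<'E'
from place import *
P,Q=now(); A=np.array([.52,.08,.30]); TA=toolR(frame(0,22)); B=tgt(.012,.079,.08,.1155); print(B)
plan(P,Q,A,TA); print(); plan(A,TA,B,TE)
E
```

```text
[ 0.5399 -0.1773  0.2203]
   [[-0.542, 0.288, -0.383], [0.0454, 0.0089, -0.0187]] rows>= 2
   [[-0.545, 0.244, -0.41], [0.0454, 0.0089, -0.0187]] rows>= 2

   [[-0.858, -0.038, 0.271], [0.0, 0.0073, -0.018]] rows>= 2
   [[-0.859, -0.062, 0.261], [0.0, 0.0073, -0.018]] rows>= 2
   [[-0.86, -0.087, 0.252], [0.0, 0.0073, -0.018]] rows>= 2
```

Request:
carry_out([
  [[-0.2,0.1,-0.15],[0.015,0.003,-0.006]],
  [[-0.4,0.2,-0.3],[0.03,0.006,-0.012]],
  [[-0.54,0.29,-0.38],[0.045,0.009,-0.019]],
  [[-0.54,0.29,-0.38],[0.045,0.009,-0.019]],
])

```text
time: 6.1
eef_pos: [0.5197, 0.1316, 0.2515]
eef_rot: [2.688, 0.001, 1.534]
contact_force: [-0.2, -0.6, -0.9]
grip_width: 0.0074
finger_force: 51.3
```

Request:
carry_out([
  [[-0.2,0.1,-0.15],[0.015,0.003,-0.006]],
  [[-0.4,0.2,-0.3],[0.03,0.006,-0.012]],
  [[-0.54,0.25,-0.41],[0.045,0.009,-0.019]],
  [[-0.54,0.25,-0.41],[0.045,0.009,-0.019]],
  [[-0.54,0.25,-0.41],[0.045,0.009,-0.019]],
])

```text
time: 6.6
eef_pos: [0.5207, 0.0809, 0.297]
eef_rot: [2.761, 0.001, 1.571]
contact_force: [-0.7, 1.1, -1.7]
grip_width: 0.0076
finger_force: 51.3
```

```bash
python3 - <<'E'
from place import *
P,Q=now(); B=tgt(.012,.079,.08,.1155); print(P,bot.get_state()["q"])
plan(P,Q,B,TE)
E
```

```text
[0.5207 0.0809 0.297 ] [ 0.0975 -0.0943 -0.3488  1.8747  0.0754  0.9876 -0.2856]
   [[-0.861, -0.036, 0.262], [-0.0006, 0.0074, -0.018]] rows>= 2
   [[-0.862, -0.061, 0.252], [-0.0006, 0.0074, -0.018]] rows>= 2
   [[-0.863, -0.085, 0.242], [-0.0006, 0.0074, -0.018]] rows>= 2
```

Request:
carry_out([
  [[-0.3,0,0],[0,0.002,-0.005]],
  [[-0.6,0,0],[0,0.004,-0.01]],
  [[-0.86,0,0],[0,0.007,-0.018]],
  [[-0.86,0,0],[0,0.007,-0.018]],
])

```text
time: 7.0
eef_pos: [0.5204, -0.0086, 0.2966]
eef_rot: [2.762, 0.002, 1.597]
contact_force: [0.4, 0.4, -1.2]
grip_width: 0.0078
finger_force: 51.2
```

Request:
carry_out([
  [[-0.3,-0.02,0.05],[0,0.002,-0.005]],
  [[-0.6,-0.04,0.1],[0,0.004,-0.01]],
  [[-0.86,-0.06,0.2],[0,0.007,-0.018]],
  [[-0.86,-0.06,0.2],[0,0.007,-0.018]],
])

```text
time: 7.4
eef_pos: [0.5246, -0.0939, 0.2748]
eef_rot: [2.764, 0.001, 1.628]
contact_force: [-0.6, 0.0, -2.9]
grip_width: 0.0074
finger_force: 51.2
```

Request:
carry_out([
  [[-0.3,-0.03,0.15],[0,0.002,-0.005]],
  [[-0.6,-0.06,0.3],[0,0.004,-0.01]],
  [[-0.86,-0.09,0.4],[0,0.007,-0.018]],
  [[-0.86,-0.09,0.4],[0,0.007,-0.018]],
  [[-0.86,-0.09,0.4],[0,0.007,-0.018]],
])

```text
time: 7.9
eef_pos: [0.5375, -0.1752, 0.2363]
eef_rot: [2.761, -0.0, 1.663]
contact_force: [-0.6, 1.2, -0.8]
grip_width: 0.0075
finger_force: 51.1
```

```bash
python3 - <<'E'
from place import *
P,Q=now(); print(P,bot.get_state()["q"], "tcp in E",(P-O)@E)
plan(P,Q,tgt(.012,.079,.01,.1155),TE)
from ez import fit
c,p=shot("wrist","w_p1"); 
cv2.imwrite("pics/w4.png",cv2.resize(c["frame"],(768,576)))
E
```

```text
[ 0.5375 -0.1752  0.2363] [ 0.3278  0.0439  0.0264  1.8815 -0.2106  0.8811  0.5529] tcp in E [0.016  0.0813 0.2112]
   [[-0.023, -0.037, 0.857], [-0.0024, -0.0001, 0.0003]] rows>= 2
```

View pics/w4.png

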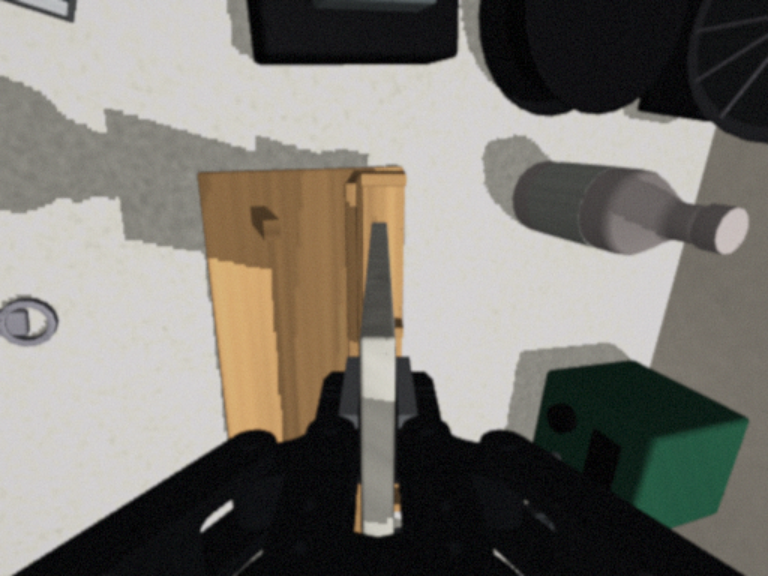

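The plate hangs over the narrow bay. Its lower edge (tip at (378,225)) lies between the back's top edge (x≈352) and the ledge's outer edge (x≈403).

```bash
python3 - <<'E'
from place import *
p=np.load("pics/w_p1.npy").reshape(-1,3); q=(p-O)@E; q=q[~np.isnan(q).any(1)]
b=q[:,1]
for n,m in dict(top=(abs(q[:,2]-.078)<.012)&(q[:,0]<.006)&(q[:,0]>-.02)&(b>.1)&(b<.136),ledge=(abs(q[:,2])<.01)&(q[:,0]>.004)&(q[:,0]<.04)&(b>.1)&(b<.127),rib=(abs(q[:,2]-.02)<.006)&(q[:,0]>.0)&(q[:,0]<.04)&(b>.12)&(b<.145)).items():
    print(n,m.sum(),np.percentile(q[m],[2,50,98],axis=0).round(4).tolist())
# held plate lower edge region: visible plate side edge in tool coords
P,Q=now(); t=(p-P)@Q; m=(abs(t[:,1])<.012)&(t[:,0]>.03)&(t[:,0]<.055)&(t[:,2]>.03)&(t[:,2]<.14)
print("plate side",m.sum(),np.percentile(t[m],[1,50,99],axis=0))
E
```

```text
top 347 [[-0.0031, 0.1013, 0.0737], [0.0, 0.1189, 0.077], [0.0028, 0.1354, 0.0784]]
ledge 680 [[0.0041, 0.101, -0.0023], [0.0188, 0.1137, -0.0008], [0.0323, 0.126, 0.0008]]
rib 281 [[0.003, 0.1291, 0.0175], [0.0176, 0.133, 0.0191], [0.0321, 0.1368, 0.0206]]
plate side 414 [[ 0.0371 -0.0052  0.031 ]
 [ 0.038  -0.0013  0.0594]
 [ 0.0384  0.0026  0.1122]]
```

```bash
sed -i 's/^def tgt/O=O+E@np.array([.003,0,-.001])\ndef tgt/' place.py; python3 - <<'E'
from place import *
P,Q=now(); plan(P,Q,tgt(.010,.0805,.01,.115),TE)
E
```

```text
[[-0.014, -0.034, 0.877], [-0.0016, -0.0002, 0.0012]] rows>= 2
```

Request:
carry_out([
  [[-0.01,-0.03,0.25],[-0.002,0,0.001]],
  [[-0.01,-0.03,0.45],[-0.002,0,0.001]],
  [[-0.01,-0.03,0.65],[-0.002,0,0.001]],
  [[-0.01,-0.03,0.8],[-0.002,0,0.001]],
  [[-0.01,-0.03,0.88],[-0.002,0,0.001]],
  [[-0.01,-0.03,0.88],[-0.002,0,0.001]],
  [[-0.01,-0.03,0.88],[-0.002,0,0.001]],
])

```text
time: 8.65
eef_pos: [0.5681, -0.1747, 0.1559]
eef_rot: [2.755, 0.001, 1.662]
contact_force: [0.1, -0.8, -1.2]
grip_width: 0.0074
finger_force: 51.1
```

Request:
carry_out([
  [[0,-0.02,0],[0,0,0]],
  [[0,-0.04,0],[0,0,0]],
  [[0,-0.06,0],[0,0,0]],
  [[0,-0.06,0],[0,0,0]],
  [[0,-0.06,0],[0,0,0]],
])

```text
time: 9.15
eef_pos: [0.5621, -0.176, 0.1531]
eef_rot: [2.755, 0.001, 1.661]
contact_force: [-0.5, -0.1, -1.9]
grip_width: 0.0076
finger_force: 51.2
```

```bash
python3 - <<'E'
from place import *
P,Q=now(); s=bot.get_state(); print("tcp in E",(P-O)@E,"f in E",s["contact_force"]@E,s["torque"]@Q, R.from_matrix(TE.T@Q).as_rotvec(True))
E
```

```text
tcp in E [0.0044 0.0783 0.1259] f in E [-1.1925 -0.0751 -1.5768] [ 0.5454 -0.0073 -0.023 ] [-0.1271 -0.088   0.0686]
```

Request:
carry_out([
  [[0,0,0.03],[0,0,0]],
  [[0,0,0.06],[0,0,0]],
  [[0,0,0.08],[0,0,0]],
  [[0,0,0.08],[0,0,0]],
])

```text
time: 9.55
eef_pos: [0.5653, -0.1755, 0.1451]
eef_rot: [2.756, 0.001, 1.661]
contact_force: [1.1, 1.3, -1.8]
grip_width: 0.0075
finger_force: 51.1
```

Request:
carry_out([
  [[0,0,0.02],[0,0,0]],
  [[0,0,0.03],[0,0,0]],
  [[0,0,0.03],[0,0,0]],
  [[0,0,0.03],[0,0,0]],
])

```text
time: 9.95
eef_pos: [0.5665, -0.176, 0.1444]
eef_rot: [2.754, 0.001, 1.66]
contact_force: [-9.6, 1.3, 12.7]
grip_width: 0.0071
finger_force: 53.9
```

```bash
python3 - <<'E'
from place import *
P,Q=now(); s=bot.get_state(); print("tcp in E",(P-O)@E,"f in E",s["contact_force"]@E,s["torque"]@Q)
E
```

```text
tcp in E [0.0052 0.0779 0.1162] f in E [-4.0557  2.1672 15.2938] [1.4949 0.7037 0.0689]
```

Request:
carry_out([
  [[0,0,-0.015],[0,0,0]],
  [[0,-0.01,-0.02],[0,0,0]],
  [[0,-0.02,-0.02],[0,0,0]],
  [[0,-0.02,-0.02],[0,0,0]],
])

```text
time: 10.35
eef_pos: [0.5653, -0.1757, 0.1448]
eef_rot: [2.752, 0.002, 1.661]
contact_force: [6.7, 0.5, -2.4]
grip_width: 0.0071
finger_force: 50.9
```

```bash
python3 - <<'E'
from place import *
P,Q=now(); s=bot.get_state(); print("tcp in E",(P-O)@E,"f in E",s["contact_force"]@E,s["torque"]@Q)
E
```

```text
tcp in E [0.0043 0.0783 0.117 ] f in E [ 5.3352 -0.0753 -4.728 ] [-0.7861 -0.0727 -0.0655]
```

Request:
carry_out([
  [[0,0.005,0.01],[0,0,0]],
  [[0,0.005,0.015],[0,0,0]],
  [[0,0.005,0.015],[0,0,0]],
])

```text
time: 10.65
eef_pos: [0.5658, -0.176, 0.1441]
eef_rot: [2.753, 0.002, 1.661]
contact_force: [-1.0, 0.2, 7.7]
grip_width: 0.0071
finger_force: 52.6
```

```bash
python3 - <<'E'
from place import *
P,Q=now(); s=bot.get_state(); print("tcp in E",(P-O)@E,"f in E",s["contact_force"]@E,s["torque"]@Q)
E
```

```text
tcp in E [0.0044 0.0779 0.1162] f in E [1.9931 0.2759 7.4633] [-0.0147  0.3634 -0.033 ]
```

Request:
carry_out([
  [[0,0,0],[0,0,0]],
  [[0,0,0],[0,0,0]],
  [[0,0,0],[0,0,0]],
  [[0,0,0],[0,0,0]],
  [[0,0,0],[0,0,0]],
], gripper=40)

```text
time: 11.15
eef_pos: [0.5646, -0.1757, 0.1423]
eef_rot: [2.756, 0.001, 1.661]
contact_force: [0.1, 0.2, -0.7]
grip_width: 0.0399
finger_force: 0.0
```

Request:
carry_out([
  [[0,0,-0.2],[0,0,0]],
  [[0,0,-0.5],[0,0,0]],
  [[0,0,-0.9],[0,0,0]],
  [[0,0,-0.9],[0,0,0]],
  [[0,0,-0.9],[0,0,0]],
])

```text
time: 11.65
eef_pos: [0.5313, -0.179, 0.2271]
eef_rot: [2.753, 0.002, 1.661]
contact_force: [-0.0, 0.2, -0.5]
grip_width: 0.0399
finger_force: 0.0
```

```bash
python3 - <<'E'
from place import *
from pl import plate
P,Q=now(); print(P)
shot("wrist","w_p2"); shot("top","top_p2")
t=O+E@np.array([.004,.079,.14])
for f in("w_p2","top_p2"): print(((plate(f,t,.14,.08,5.25,22))-O)@E)
# wide plate
plate("top_p2",[.5627,.3197,.144],.125,.13)
A=np.array([.50,-.05,.32]); TA=toolR(frame(0,25)); W=np.array([.5627,.3197,.144]); F=frame(-3.9,30)
C=W+F[:,2]*.12; print(C); plan(P,Q,A,TA); print(); plan(A,TA,C,toolR(F))
E
```

```text
[ 0.5313 -0.179   0.2271]Traceback (most recent call last):
  File "<stdin>", line 6, in <module>
  File "pl.py", line 17, in plate
    tl=np.degrees(np.polyfit(q[face,2],q[face,0],1)[0]); edge=np.percentile(q[lit,0],[2,98])
                  ~~~~~~~~~~^^^^^^^^^^^^^^^^^^^^^^^
    raise TypeError("expected non-empty vector for x")
TypeError: expected non-empty vector for x
```

```bash
sed -i 's/tl=np.degrees(\(.*\)\[0\]); edge/tl=np.degrees(\1[0]) if face.sum()>20 else 0; edge/' pl.py; python3 - <<'E'
from place import *
from pl import plate
P,Q=now()
t=O+E@np.array([.004,.079,.14])
for f in("w_p2","top_p2"): print(((plate(f,t,.14,.08,5.25,22))-O)@E)
plate("top_p2",[.5627,.3197,.144],.125,.13)
A=np.array([.50,-.05,.32]); TA=toolR(frame(0,25)); W=np.array([.5627,.3197,.144]); F=frame(-3.9,30)
C=W+F[:,2]*.12; print(C); plan(P,Q,A,TA); print(); plan(A,TA,C,toolR(F))
E
```

```text
w_p2 topmid [ 0.5565 -0.178   0.1662] n 1418 0 width 0.07761976400039498 slope y,z deg None 0 edge x [-0.0048  0.0031]
[0.004  0.0768 0.1402]
top_p2 topmid [ 0.5549 -0.1599  0.1653] n 50 156 width 0.03675848361266278 slope y,z deg -4.062525788489186 0.2437926995289252 edge x [-0.0039  0.0043]
[0.0037 0.0949 0.1393]
top_p2 topmid [0.5627 0.32   0.1439] n 156 347 width 0.12645973330759314 slope y,z deg 0.008431452063580341 0.026729668563067247 edge x [-0.0035  0.005 ]
[0.5028 0.3238 0.2479]
   [[0.653, 0.091, -0.476], [-0.0164, -0.0114, 0.0264]] rows>= 2
   [[0.647, 0.076, -0.486], [-0.0164, -0.0114, 0.0264]] rows>= 2

   [[0.934, -0.07, 0.166], [-0.0139, -0.005, 0.0096]] rows>= 2
   [[0.935, -0.087, 0.157], [-0.0139, -0.005, 0.0096]] rows>= 2
   [[0.934, -0.105, 0.148], [-0.0139, -0.005, 0.0096]] rows>= 2
   [[0.934, -0.122, 0.138], [-0.0139, -0.005, 0.0096]] rows>= 2
```

Request:
carry_out([
  [[0.65,0.09,-0.48],[-0.016,-0.011,0.026]],
  [[0.65,0.09,-0.48],[-0.016,-0.011,0.026]],
  [[0.65,0.09,-0.48],[-0.016,-0.011,0.026]],
])

```text
time: 12.05
eef_pos: [0.5162, -0.1107, 0.2754]
eef_rot: [2.728, 0.001, 1.622]
contact_force: [0.1, -0.6, -0.1]
grip_width: 0.0402
finger_force: 0.0
```

Request:
carry_out([
  [[0.65,0.08,-0.49],[-0.016,-0.011,0.026]],
  [[0.65,0.08,-0.49],[-0.016,-0.011,0.026]],
  [[0.65,0.08,-0.49],[-0.016,-0.011,0.026]],
  [[0.65,0.08,-0.49],[-0.016,-0.011,0.026]],
])

```text
time: 12.45
eef_pos: [0.5002, -0.0506, 0.3207]
eef_rot: [2.707, 0.0, 1.573]
contact_force: [-0.0, -0.7, -0.4]
grip_width: 0.0401
finger_force: 0.0
```

Request:
carry_out([
  [[0.93,-0.07,0.0],[-0.014,-0.005,0.01]],
  [[0.93,-0.07,0.0],[-0.014,-0.005,0.01]],
  [[0.93,-0.07,0.0],[-0.014,-0.005,0.01]],
  [[0.93,-0.07,0.0],[-0.014,-0.005,0.01]],
])

```text
time: 12.85
eef_pos: [0.4936, 0.0419, 0.317]
eef_rot: [2.686, 0.001, 1.555]
contact_force: [0.4, -0.9, 0.4]
grip_width: 0.0399
finger_force: 0.0
```

Request:
carry_out([
  [[0.93,-0.09,0.15],[-0.014,-0.005,0.01]],
  [[0.93,-0.09,0.15],[-0.014,-0.005,0.01]],
  [[0.93,-0.09,0.15],[-0.014,-0.005,0.01]],
  [[0.93,-0.09,0.15],[-0.014,-0.005,0.01]],
])

```text
time: 13.25
eef_pos: [0.4941, 0.1342, 0.3]
eef_rot: [2.664, 0.001, 1.536]
contact_force: [0.4, 0.2, -0.2]
grip_width: 0.0402
finger_force: 0.0
```

```bash
python3 - <<'E'
from h import *
from pl import plate
P,Q=now(); print(P,bot.get_state()["q"])
shot("wrist","w_w1"); W=plate("w_w1",[.5627,.3197,.144],.125,.13)
W=np.array([.5627,.3197,.144]); F=frame(-3.9,30)
C=W+F[:,2]*.06; print(C);  plan(P,Q,C,toolR(F))
E
```

```text
[0.4941 0.1342 0.3   ] [ 0.1433 -0.1842 -0.5326  1.9585  0.1307  0.9103 -0.4944]
w_w1 topmid [0.5586 0.2672 0.1448] n 378 344 width 0.022999996505978178 slope y,z deg 5.6724677699943165 -0.21546960082163402 edge x [-0.0035  0.0041]
[0.5328 0.3217 0.196 ]
   [[0.944, -0.096, 0.536], [-0.0146, -0.005, 0.0095]] rows>= 3
   [[0.946, -0.122, 0.526], [-0.0146, -0.005, 0.0095]] rows>= 3
```

Request:
carry_out([
  [[0.47,-0.05,0.2],[-0.007,-0.002,0.005]],
  [[0.94,-0.1,0.4],[-0.015,-0.005,0.01]],
  [[0.94,-0.1,0.4],[-0.015,-0.005,0.01]],
  [[0.94,-0.1,0.4],[-0.015,-0.005,0.01]],
  [[0.94,-0.1,0.4],[-0.015,-0.005,0.01]],
])

```text
time: 13.8
eef_pos: [0.5075, 0.2266, 0.2612]
eef_rot: [2.638, 0.0, 1.516]
contact_force: [0.4, -0.4, 0.3]
grip_width: 0.0398
finger_force: 0.0
```

Request:
carry_out([
  [[0.94,-0.12,0.4],[-0.015,-0.005,0.01]],
  [[0.94,-0.12,0.4],[-0.015,-0.005,0.01]],
  [[0.94,-0.12,0.4],[-0.015,-0.005,0.01]],
  [[0.94,-0.12,0.4],[-0.015,-0.005,0.01]],
  [[0.94,-0.12,0.4],[-0.015,-0.005,0.01]],
  [[0.94,-0.12,0.4],[-0.015,-0.005,0.01]],
])

```text
time: 14.4
eef_pos: [0.5213, 0.3205, 0.2221]
eef_rot: [2.612, -0.001, 1.499]
contact_force: [-0.9, 0.3, 0.4]
grip_width: 0.0402
finger_force: 0.0
```

```bash
python3 - <<'E'
from h import *
from pl import plate
P,Q=now(); print(P,bot.get_state()["q"])
shot("wrist","w_w2"); plate("w_w2",[.5627,.3197,.144],.125,.13)
W=np.array([.5627,.3197,.144]); F=frame(-3.9,30)
plan(P,Q,W-F[:,2]*.015,toolR(F))
E
```

```text
[0.5213 0.3205 0.2221] [-0.0779  0.229  -0.837   1.8299  0.7488  0.9588 -1.3301]
w_w2 topmid [0.5622 0.3214 0.145 ] n 2083 2 width 0.12716237576251624 slope y,z deg None 0 edge x [-0.0039  0.004 ]
   [[0.011, -0.019, 0.516], [0.0021, 0.0004, -0.0011]] rows>= 2
   [[0.01, -0.018, 0.516], [0.0021, 0.0004, -0.0011]] rows>= 2
```

Request:
carry_out([
  [[0.01,-0.02,0.25],[0.002,0,-0.001]],
  [[0.01,-0.02,0.51],[0.002,0,-0.001]],
  [[0.01,-0.02,0.51],[0.002,0,-0.001]],
  [[0.01,-0.02,0.51],[0.002,0,-0.001]],
])

```text
time: 14.85
eef_pos: [0.5442, 0.3212, 0.1762]
eef_rot: [2.617, -0.0, 1.502]
contact_force: [-0.4, 0.3, 0.9]
grip_width: 0.04
finger_force: 0.0
```

```bash
python3 - <<'E'
from h import *
P,Q=now(); W=np.array([.5623,.3212,.1447]); F=frame(-3.9,30)
plan(P,Q,W-F[:,2]*.0145,toolR(F))
E
```

```text
[[0.012, -0.002, 0.508], [0.0006, 0.0001, -0.0004]] rows>= 2
```

Request:
carry_out([
  [[0.01,0,0.25],[0,0,0]],
  [[0.01,0,0.42],[0,0,0]],
  [[0.01,0,0.5],[0,0,0]],
  [[0.01,0,0.5],[0,0,0]],
  [[0.01,0,0.5],[0,0,0]],
])

```text
time: 15.35
eef_pos: [0.5691, 0.3221, 0.1336]
eef_rot: [2.616, -0.001, 1.504]
contact_force: [0.7, -0.1, 0.1]
grip_width: 0.0398
finger_force: 0.0
```

Request:
carry_out([
  [[0,0,0],[0,0,0]],
  [[0,0,0],[0,0,0]],
  [[0,0,0],[0,0,0]],
  [[0,0,0],[0,0,0]],
  [[0,0,0],[0,0,0]],
  [[0,0,0],[0,0,0]],
], gripper=0, force=60)

```text
time: 15.95
eef_pos: [0.5698, 0.322, 0.1336]
eef_rot: [2.615, -0.001, 1.504]
contact_force: [-0.7, -0.2, 5.4]
grip_width: 0.0074
finger_force: 60.6
```

Request:
carry_out([
  [[0,0,-0.2],[0,0,0]],
  [[0,0,-0.4],[0,0,0]],
  [[0,0,-0.6],[0,0,0]],
  [[0,0,-0.8],[0,0,0]],
  [[0,0,-0.8],[0,0,0]],
])

```text
time: 16.45
eef_pos: [0.5286, 0.3255, 0.2036]
eef_rot: [2.615, -0.002, 1.505]
contact_force: [0.8, 0.2, -2.3]
grip_width: 0.0074
finger_force: 61.1
```

```bash
python3 - <<'E'
from place import *
c,p=shot("wrist","w_wn"); P,Q=now(); q=(p-P)@Q; im=c["frame"].astype(int).sum(2)
m=(abs(q[...,1])<.012)&(abs(q[...,0])<.09)&(q[...,2]>-.06)&(q[...,2]<.00)&(im>300)
print(m.sum(),np.percentile(q[m],[2,50,98],axis=0))
m=(abs(q[...,1])<.012)&(abs(q[...,0])>.055)&(abs(q[...,0])<.08)&(q[...,2]>.02)&(q[...,2]<.13)
print("side",m.sum(),np.percentile(q[m],[2,50,99],axis=0) if m.sum() else 0)
print(P,bot.get_state()["q"])
A=np.array([.52,.20,.30]);plan(P,Q,A,toolR(frame(-2,26)));
E
```

```text
4594 [[-0.0238 -0.0042 -0.0164]
 [ 0.0267 -0.0005 -0.0152]
 [ 0.0638  0.0036 -0.0107]]
side 407 [[ 0.0558 -0.0094  0.0219]
 [ 0.064  -0.003   0.0878]
 [ 0.0701  0.0035  0.1294]]
[0.5289 0.3246 0.202 ] [-0.0927  0.2735 -0.8269  1.8332  0.7947  0.9394 -1.3636]
   [[-0.624, 0.244, -0.426], [0.0228, 0.0044, -0.0091]] rows>= 2
   [[-0.624, 0.219, -0.439], [0.0228, 0.0044, -0.0091]] rows>= 2
```

Request:
carry_out([
  [[-0.2,0.08,-0.2],[0.008,0.001,-0.003]],
  [[-0.4,0.16,-0.35],[0.015,0.003,-0.006]],
  [[-0.62,0.24,-0.45],[0.023,0.004,-0.009]],
  [[-0.62,0.24,-0.45],[0.023,0.004,-0.009]],
])

```text
time: 16.9
eef_pos: [0.5248, 0.2584, 0.2525]
eef_rot: [2.653, 0.002, 1.513]
contact_force: [0.7, -0.7, -2.0]
grip_width: 0.0074
finger_force: 61.1
```

Request:
carry_out([
  [[-0.2,0.08,-0.2],[0.008,0.001,-0.003]],
  [[-0.4,0.16,-0.35],[0.015,0.003,-0.006]],
  [[-0.62,0.22,-0.45],[0.023,0.004,-0.009]],
  [[-0.62,0.22,-0.45],[0.023,0.004,-0.009]],
  [[-0.62,0.22,-0.45],[0.023,0.004,-0.009]],
])

```text
time: 17.4
eef_pos: [0.5183, 0.2, 0.3011]
eef_rot: [2.691, 0.002, 1.532]
contact_force: [0.1, 0.1, -2.5]
grip_width: 0.0071
finger_force: 61.1
```

```bash
python3 - <<'E'
from place import *
P,Q=now(); print(P,bot.get_state()["q"])
B=np.array([.525,-.05,.31]);TB=toolR(frame(2,22)); C=np.array([.54,-.305,.31])
plan(P,Q,B,TB);print();plan(B,TB,C,TE)
E
```

```text
[0.5183 0.2    0.3011] [ 0.2509 -0.0329 -0.799   1.8245  0.2701  0.9773 -0.7007]
   [[-0.832, 0.061, -0.001], [0.0141, 0.0067, -0.014]] rows>= 2
   [[-0.833, 0.042, -0.011], [0.0141, 0.0067, -0.014]] rows>= 2
   [[-0.834, 0.024, -0.021], [0.0141, 0.0067, -0.014]] rows>= 2

   [[-0.851, 0.019, 0.008], [0.0, 0.0045, -0.0112]] rows>= 2
   [[-0.851, 0.004, 0.002], [0.0, 0.0045, -0.0112]] rows>= 2
   [[-0.851, -0.011, -0.004], [0.0, 0.0045, -0.0112]] rows>= 2
```

Request:
carry_out([
  [[-0.4,0.03,0],[0.007,0.003,-0.007]],
  [[-0.83,0.06,0],[0.014,0.007,-0.014]],
  [[-0.83,0.06,0],[0.014,0.007,-0.014]],
  [[-0.83,0.06,0],[0.014,0.007,-0.014]],
])

```text
time: 17.8
eef_pos: [0.5204, 0.1171, 0.3036]
eef_rot: [2.714, 0.001, 1.557]
contact_force: [-0.0, 1.4, -2.6]
grip_width: 0.0074
finger_force: 61.1
```

Request:
carry_out([
  [[-0.4,0.02,0],[0.007,0.003,-0.007]],
  [[-0.83,0.04,-0.01],[0.014,0.007,-0.014]],
  [[-0.83,0.04,-0.01],[0.014,0.007,-0.014]],
  [[-0.83,0.04,-0.01],[0.014,0.007,-0.014]],
])

```text
time: 18.2
eef_pos: [0.5229, 0.0352, 0.3068]
eef_rot: [2.736, -0.0, 1.583]
contact_force: [0.5, 0.2, -3.4]
grip_width: 0.0072
finger_force: 61.1
```

Request:
carry_out([
  [[-0.4,0.01,-0.01],[0.007,0.003,-0.007]],
  [[-0.83,0.02,-0.02],[0.014,0.007,-0.014]],
  [[-0.83,0.02,-0.02],[0.014,0.007,-0.014]],
  [[-0.83,0.02,-0.02],[0.014,0.007,-0.014]],
])

```text
time: 18.6
eef_pos: [0.5253, -0.0472, 0.3098]
eef_rot: [2.757, -0.002, 1.609]
contact_force: [-0.1, 1.1, -1.8]
grip_width: 0.007
finger_force: 61.1
```

Request:
carry_out([
  [[-0.4,0.01,0],[0,0.002,-0.006]],
  [[-0.85,0.02,0],[0,0.004,-0.011]],
  [[-0.85,0.02,0],[0,0.004,-0.011]],
  [[-0.85,0.02,0],[0,0.004,-0.011]],
])

```text
time: 19.0
eef_pos: [0.5305, -0.1319, 0.3105]
eef_rot: [2.757, -0.002, 1.627]
contact_force: [0.5, 1.4, -2.1]
grip_width: 0.0071
finger_force: 61.1
```

Request:
carry_out([
  [[-0.4,0,0],[0,0.002,-0.006]],
  [[-0.85,0,0],[0,0.004,-0.011]],
  [[-0.85,0,0],[0,0.004,-0.011]],
  [[-0.85,0,0],[0,0.004,-0.011]],
])

```text
time: 19.4
eef_pos: [0.5354, -0.2167, 0.3105]
eef_rot: [2.756, -0.001, 1.646]
contact_force: [0.3, 0.3, -2.6]
grip_width: 0.0072
finger_force: 61.1
```

Request:
carry_out([
  [[-0.4,-0.01,0],[0,0.002,-0.006]],
  [[-0.85,-0.01,0],[0,0.004,-0.011]],
  [[-0.85,-0.01,0],[0,0.004,-0.011]],
  [[-0.85,-0.01,0],[0,0.004,-0.011]],
  [[-0.85,-0.01,0],[0,0.004,-0.011]],
])

```text
time: 19.9
eef_pos: [0.5414, -0.2999, 0.3107]
eef_rot: [2.755, -0.001, 1.667]
contact_force: [0.5, 1.0, -2.5]
grip_width: 0.0071
finger_force: 61.1
```

```bash
python3 - <<'E'
from place import *
P,Q=now(); print(P,bot.get_state()["q"],"tcp E",(P-O)@E)
plan(P,Q,tgt(.014,-.053,.09,.110),TE)
c,p=shot("wrist","w_p3"); t=(p.reshape(-1,3)-P)@Q
m=(abs(t[:,1])<.012)&(t[:,0]>.055)&(t[:,0]<.075)&(t[:,2]>.0)&(t[:,2]<.12)
print("plate side",m.sum(),np.percentile(t[m],[1,50,99],axis=0))
E
```

```text
[ 0.5414 -0.2999  0.3107] [ 0.6812  0.1479 -0.1113  1.6018 -0.248   1.0977  0.7505] tcp E [ 0.0338 -0.0432  0.284 ]
   [[-0.099, -0.201, 0.84], [0.0015, -0.0015, 0.0027]] rows>= 2
plate side 375 [[ 0.0625 -0.0047  0.0003]
 [ 0.0633 -0.0006  0.0308]
 [ 0.0635  0.003   0.1094]]
```

Request:
carry_out([
  [[-0.1,-0.2,0.25],[0.001,-0.001,0.003]],
  [[-0.1,-0.2,0.55],[0.001,-0.001,0.003]],
  [[-0.1,-0.2,0.84],[0.001,-0.001,0.003]],
  [[-0.1,-0.2,0.84],[0.001,-0.001,0.003]],
  [[-0.1,-0.2,0.84],[0.001,-0.001,0.003]],
])

```text
time: 20.45
eef_pos: [0.5546, -0.3103, 0.2258]
eef_rot: [2.757, -0.001, 1.66]
contact_force: [1.1, -0.2, -2.5]
grip_width: 0.0072
finger_force: 61.1
```

```bash
python3 - <<'E'
from place import *
P,Q=now(); print(P,"tcp E",(P-O)@E)
plan(P,Q,tgt(.0095,-.0525,.012,.110),TE)
c,p=shot("wrist","w_p4"); p=p.reshape(-1,3); q=(p-O)@E; q=q[~np.isnan(q).any(1)]; b=q[:,1]
for n,m in dict(top=(abs(q[:,2]-.078)<.012)&(q[:,0]<.006)&(q[:,0]>-.02)&(b>.01)&(b<.036),ledge=(abs(q[:,2])<.01)&(q[:,0]>.004)&(q[:,0]<.04)&(b>.013)&(b<.02),rib=(abs(q[:,2]-.02)<.006)&(q[:,0]>.0)&(q[:,0]<.04)&(b>.012)&(b<.037)).items():
    if m.sum()>5: print(n,m.sum(),np.percentile(q[m],[2,50,98],axis=0).round(4).tolist())
cv2.imwrite("pics/w5.png",cv2.resize(c["frame"],(768,576)))
E
```

```text
[ 0.5546 -0.3103  0.2258] tcp E [ 0.0133 -0.0548  0.2008]
   [[0.023, -0.038, 0.787], [0.0003, 0.0002, -0.0013]] rows>= 2
top 324 [[-0.0061, 0.0102, 0.0709], [-0.003, 0.0233, 0.078], [-0.0003, 0.0354, 0.0795]]
ledge 212 [[0.0042, 0.0132, -0.0014], [0.0169, 0.0169, 0.0002], [0.0293, 0.0198, 0.0017]]
rib 305 [[0.0003, 0.0211, 0.0185], [0.0148, 0.0246, 0.0201], [0.0293, 0.0365, 0.0215]]
```

View pics/w5.png

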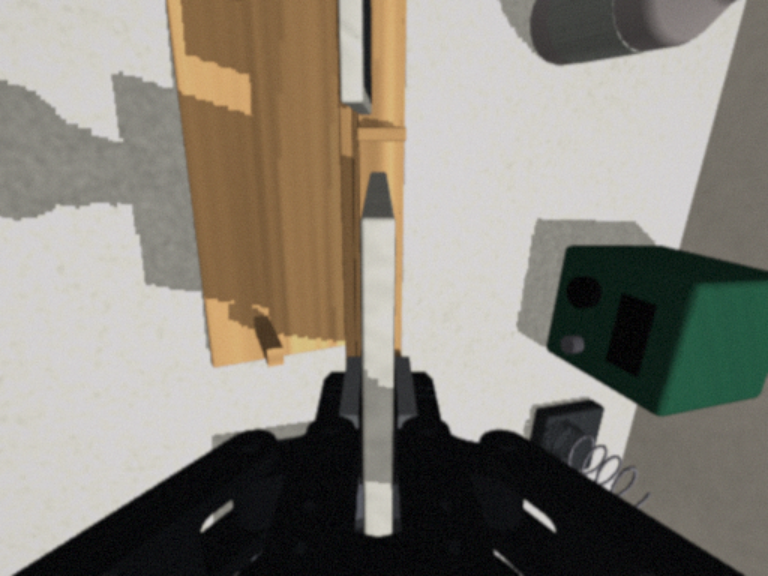

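The wide plate is centred over its bay. Its lower corner is at (378,175), clear of the middle rib at y≈132, and the narrow plate stands undisturbed beyond it (ends at y≈112).

Request:
carry_out([
  [[0.02,-0.04,0.25],[0,0,-0.001]],
  [[0.02,-0.04,0.45],[0,0,-0.001]],
  [[0.02,-0.04,0.65],[0,0,-0.001]],
  [[0.02,-0.04,0.79],[0,0,-0.001]],
  [[0.02,-0.04,0.79],[0,0,-0.001]],
  [[0.02,-0.04,0.79],[0,0,-0.001]],
])

```text
time: 21.1
eef_pos: [0.5801, -0.3081, 0.1519]
eef_rot: [2.756, 0.002, 1.659]
contact_force: [0.8, 0.4, -1.1]
grip_width: 0.0073
finger_force: 61.1
```

Request:
carry_out([
  [[0,-0.02,0.03],[0,0,0]],
  [[0,-0.04,0.06],[0,0,0]],
  [[0,-0.05,0.08],[0,0,0]],
  [[0,-0.05,0.08],[0,0,0]],
  [[0,-0.05,0.08],[0,0,0]],
])

```text
time: 21.6
eef_pos: [0.5788, -0.3082, 0.1421]
eef_rot: [2.756, 0.002, 1.659]
contact_force: [4.5, -1.4, -1.7]
grip_width: 0.0076
finger_force: 61.2
```

```bash
python3 - <<'E'
from place import *
P,Q=now(); s=bot.get_state(); print("tcp in E",(P-O)@E,"f in E",s["contact_force"]@E,s["torque"]@Q)
E
```

```text
tcp in E [ 0.0045 -0.0549  0.114 ] f in E [ 3.4343 -1.7808 -3.2451] [-0.3067 -0.373  -0.0977]
```

Request:
carry_out([
  [[0,0.005,0.01],[0,0,0]],
  [[0,0.005,0.02],[0,0,0]],
  [[0,0.005,0.03],[0,0,0]],
  [[0,0.005,0.03],[0,0,0]],
])

```text
time: 22.0
eef_pos: [0.5798, -0.3082, 0.14]
eef_rot: [2.756, 0.001, 1.659]
contact_force: [-4.4, -0.6, 8.1]
grip_width: 0.0075
finger_force: 63.0
```

```bash
python3 - <<'E'
from place import *
P,Q=now(); s=bot.get_state(); print("tcp in E",(P-O)@E,"f in E",s["contact_force"]@E,s["torque"]@Q)
E
```

```text
tcp in E [ 0.0046 -0.055   0.1117] f in E [-1.114  -0.2264  9.1658] [ 0.4551  0.5167 -0.1954]
```

Request:
carry_out([
  [[0,-0.005,0],[0,0,0]],
  [[0,-0.005,0],[0,0,0]],
])

```text
time: 22.2
eef_pos: [0.5798, -0.3082, 0.14]
eef_rot: [2.755, 0.002, 1.659]
contact_force: [-1.0, 0.2, 7.2]
grip_width: 0.0071
finger_force: 62.8
```

Request:
carry_out([
  [[0,0,0],[0,0,0]],
  [[0,0,0],[0,0,0]],
  [[0,0,0],[0,0,0]],
  [[0,0,0],[0,0,0]],
  [[0,0,0],[0,0,0]],
], gripper=40)

```text
time: 22.7
eef_pos: [0.5791, -0.3077, 0.1383]
eef_rot: [2.757, 0.0, 1.66]
contact_force: [-0.1, 0.4, -0.3]
grip_width: 0.0402
finger_force: 0.0
```

Request:
carry_out([
  [[0,0,-0.2],[0,0,0]],
  [[0,0,-0.5],[0,0,0]],
  [[0,0,-0.9],[0,0,0]],
  [[0,0,-0.9],[0,0,0]],
  [[0,0,-0.9],[0,0,0]],
])

```text
time: 23.2
eef_pos: [0.5458, -0.3113, 0.2234]
eef_rot: [2.755, 0.003, 1.659]
contact_force: [0.4, -0.2, -0.2]
grip_width: 0.0399
finger_force: 0.0
```

```bash
python3 - <<'E'
from place import *
from pl import plate
P,Q=now(); print(P)
shot("wrist","w_p5"); shot("top","top_p5")
t=O+E@np.array([.004,-.054,.125])
for f in("w_p5","top_p5"): print(((plate(f,t,.125,.13,5.25,22))-O)@E)
print(((plate("w_p5",O+E@np.array([.004,.077,.14]),.14,.08,5.25,22))-O)@E)
# knob / box
p=np.load("pics/top_p5.npy").reshape(-1,3)
k=p[(abs(p[:,0]-.57)<.06)&(abs(p[:,1])<.03)&(p[:,2]>.118)]; print("knob",len(k),k.mean(0),np.median(k,0),k.min(0),k.max(0))
E
```

```text
[ 0.5458 -0.3113  0.2234]
w_p5 topmid [ 0.5742 -0.3097  0.1523] n 2147 0 width 0.1261035794317263 slope y,z deg None 0 edge x [-0.0043  0.0038]
[ 0.004  -0.056   0.1252]
top_p5 topmid [ 0.5683 -0.2467  0.1518] n 110 212 width 0.14604771027916347 slope y,z deg -0.3465732856078442 0.44254810728042493 edge x [-0.0039  0.0048]
[0.0037 0.0073 0.1248]
w_p5 topmid [ 0.5479 -0.2035  0.1617] n 212 684 width 0.030735776689202375 slope y,z deg -1.8657125023272856 5.45033181336975 edge x [0.0073 0.0089]
[-0.0078  0.0522  0.1402]
knob 62 [0.5589 0.0008 0.1388] [0.5586 0.001  0.1394] [ 0.5476 -0.011   0.1305] [0.5714 0.0124 0.1452]
```

```bash
python3 - <<'E'
from place import *
P,Q=now(); F=frame(7.5,0);TF=toolR(F); S=np.array([.588,.0044,0])
A=np.array([.53,-.25,.29]); B=S+F@np.array([-.082,0,.24])
plan(P,Q,A,TE);print();plan(A,TE,B,TF);print();plan(B,TF,S+F@np.array([-.082,0,.143]),TF)
E
```

```text
[[0.614, 0.165, -0.678], [-0.0004, 0.0004, -0.0015]] rows>= 2

   [[0.816, -0.065, 0.153], [0.0815, 0.0016, -0.0082]] rows>= 2
   [[0.816, -0.034, 0.162], [0.0815, 0.0016, -0.0082]] rows>= 2
   [[0.816, -0.003, 0.166], [0.0815, 0.0016, -0.0082]] rows>= 2

   [[0.0, 0.0, 0.97], [0.0, 0.0, 0.0]] rows>= 2
```

Request:
carry_out([
  [[0.1,0.16,-0.5],[0,0,0]],
  [[0.61,0.16,-0.68],[0,0,0]],
  [[0.61,0.16,-0.68],[0,0,0]],
  [[0.61,0.16,-0.68],[0,0,0]],
], gripper=0, force=20)

```text
time: 23.7
eef_pos: [0.53, -0.2487, 0.2908]
eef_rot: [2.757, 0.001, 1.663]
contact_force: [0.3, 0.3, -0.2]
grip_width: -0.0001
finger_force: 0.0
```

Request:
carry_out([
  [[0.82,-0.06,0.05],[0.08,0.002,-0.008]],
  [[0.82,-0.06,0.05],[0.08,0.002,-0.008]],
  [[0.82,-0.06,0.05],[0.08,0.002,-0.008]],
  [[0.82,-0.06,0.05],[0.08,0.002,-0.008]],
])

```text
time: 24.1
eef_pos: [0.5184, -0.1695, 0.2822]
eef_rot: [2.885, 0.001, 1.673]
contact_force: [-0.2, -1.0, 0.2]
grip_width: 0.0002
finger_force: 0.0
```

Request:
carry_out([
  [[0.82,-0.03,0.1],[0.08,0.002,-0.008]],
  [[0.82,-0.03,0.1],[0.08,0.002,-0.008]],
  [[0.82,-0.03,0.1],[0.08,0.002,-0.008]],
  [[0.82,-0.03,0.1],[0.08,0.002,-0.008]],
])

```text
time: 24.5
eef_pos: [0.5099, -0.0892, 0.2724]
eef_rot: [3.01, 0.001, 1.685]
contact_force: [0.3, -0.9, 0.5]
grip_width: -0.0001
finger_force: 0.0
```

Request:
carry_out([
  [[0.82,0,0.16],[0.08,0.002,-0.008]],
  [[0.82,0,0.16],[0.08,0.002,-0.008]],
  [[0.82,0,0.16],[0.08,0.002,-0.008]],
  [[0.82,0,0.16],[0.08,0.002,-0.008]],
  [[0.82,0,0.16],[0.08,0.002,-0.008]],
])

```text
time: 25.0
eef_pos: [0.503, -0.0092, 0.2574]
eef_rot: [3.134, -0.0, 1.694]
contact_force: [0.2, -0.6, -0.4]
grip_width: -0.0001
finger_force: 0.0
```

```bash
python3 - <<'E'
from place import *
from pl import plate
P,Q=now(); F=frame(7.5,0);TF=toolR(F); S=np.array([.588,.0044,0]);print(P,bot.get_state()["q"])
B=S+F@np.array([-.082,0,.143]);plan(P,Q,B,TF)
shot("top","top_k")
print(((plate("top_k",O+E@np.array([.004,.077,.14]),.14,.08,5.25,22))-O)@E,((plate("top_k",O+E@np.array([.004,-.056,.125]),.125,.13,5.25,22))-O)@E)
E
```

```text
[ 0.503  -0.0092  0.2574] [ 0.3004  0.1354 -0.3796  1.6879  0.0508  1.3206  0.0349]
   [[0.012, 0.016, 0.572], [0.0024, -0.0001, -0.0025]] rows>= 2
   [[0.012, 0.018, 0.572], [0.0024, -0.0001, -0.0025]] rows>= 2
top_k topmid [ 0.5569 -0.1812  0.1654] n 97 169 width 0.07398514933934812 slope y,z deg 0.3849991133929109 -0.5535554446883286 edge x [-0.0043  0.0038]
top_k topmid [ 0.5745 -0.3106  0.1512] n 157 242 width 0.12556644685263682 slope y,z deg 0.09114130130077519 -0.07362368045939047 edge x [-0.0042  0.0048]
[0.0038 0.0736 0.1395] [ 0.0038 -0.0569  0.1242]
```

Request:
carry_out([
  [[0.01,0.02,0.3],[0.002,0,-0.002]],
  [[0.01,0.02,0.57],[0.002,0,-0.002]],
  [[0.01,0.02,0.57],[0.002,0,-0.002]],
])

```text
time: 25.35
eef_pos: [0.503, -0.0069, 0.1974]
eef_rot: [-3.14, -0.002, 1.698]
contact_force: [-0.7, -0.1, 0.2]
grip_width: 0.0003
finger_force: 0.0
```

Request:
carry_out([
  [[0.01,0.02,0.3],[0.002,0,-0.002]],
  [[0.01,0.02,0.57],[0.002,0,-0.002]],
  [[0.01,0.02,0.57],[0.002,0,-0.002]],
  [[0.01,0.02,0.57],[0.002,0,-0.002]],
])

```text
time: 25.75
eef_pos: [0.5076, -0.0043, 0.145]
eef_rot: [3.14, -0.001, 1.703]
contact_force: [-0.3, -0.8, 0.3]
grip_width: 0.0001
finger_force: 0.0
```

Request:
carry_out([
  [[0,0.1,0],[0,0,0]],
  [[0,0.2,0],[0,0,0]],
  [[0,0.3,0],[0,0,0]],
  [[0,0.4,0],[0,0,0]],
  [[0,0.5,0],[0,0,0]],
  [[0,0.6,0],[0,0,0]],
  [[0,0.7,0],[0,0,0]],
  [[0,0.75,0],[0,0,0]],
  [[0,0.75,0],[0,0,0]],
])

```text
time: 26.65
eef_pos: [0.5821, 0.0067, 0.1433]
eef_rot: [3.14, -0.002, 1.705]
contact_force: [-0.0, 0.6, 0.2]
grip_width: 0.0001
finger_force: 0.0
```

```bash
python3 - <<'E'
from place import *
P,Q=now(); F=frame(7.5,0); S=np.array([.588,.0044,0]);s=bot.get_state();print((P-S)@F,s["contact_force"]@F)
shot("top","top_k2"); shot("side","side_k2"); 
for f in("top_k2","side_k2"):
    p=np.load(f"pics/{f}.npy").reshape(-1,3);q=(p-S)@F; k=q[(abs(q[:,1])<.02)&(q[:,0]>.005)&(q[:,0]<.08)&(q[:,2]>.105)&(q[:,2]<.16)]; print(f,len(k),np.percentile(k,[2,50,98],axis=0) if len(k) else 0)
c=cv2.imread("pics/side_k2.png"); cv2.imwrite("pics/w6.png",cv2.resize(c[130:250,200:360],(800,600)))
E
```

```text
[-0.0056  0.003   0.1433] [0.0254 0.5657 0.2325]
top_k2 0 0
side_k2 103 [[ 0.0056 -0.0027  0.1053]
 [ 0.0149  0.0044  0.1378]
 [ 0.0299  0.012   0.1488]]
```

View pics/w6.png

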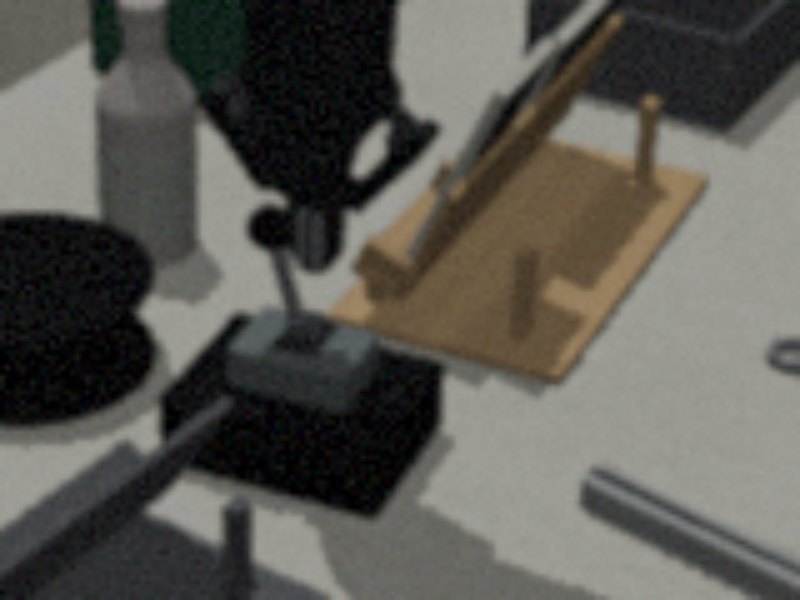

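The side view crop shows the knob at (268,228), already tipped away by the fingers at (318,235). It needs a little more.

Request:
carry_out([
  [[0,0.03,0],[0,0,0]],
  [[0,0.06,0],[0,0,0]],
  [[0,0.09,0],[0,0,0]],
  [[0,0.09,0],[0,0,0]],
])

```text
time: 27.15
eef_pos: [0.5907, 0.0077, 0.1436]
eef_rot: [3.14, -0.001, 1.704]
contact_force: [-0.1, 0.6, 0.1]
grip_width: -0.0002
finger_force: 0.1
```

Request:
carry_out([
  [[0,0.02,0],[0,0,0]],
  [[0,0.03,0],[0,0,0]],
  [[0,0.03,0],[0,0,0]],
])

```text
time: 27.45
eef_pos: [0.5934, 0.0081, 0.1436]
eef_rot: [3.14, -0.001, 1.704]
contact_force: [-0.5, 0.3, -1.0]
grip_width: -0.0001
finger_force: 0.3
```

Request:
carry_out([
  [[0,0.02,0],[0,0,0]],
  [[0,0.03,0],[0,0,0]],
  [[0,0.03,0],[0,0,0]],
])

```text
time: 27.75
eef_pos: [0.5964, 0.0085, 0.1437]
eef_rot: [3.14, -0.001, 1.704]
contact_force: [-0.6, -0.4, -1.4]
grip_width: -0.0003
finger_force: 0.3
```

```bash
python3 - <<'E'
from place import *
P,Q=now(); F=frame(7.5,0); S=np.array([.588,.0044,0]);s=bot.get_state();print((P-S)@F,s["contact_force"]@F)
shot("side","side_k3"); 
for f in("side_k3",):
    p=np.load(f"pics/{f}.npy").reshape(-1,3);q=(p-S)@F; k=q[(abs(q[:,1])<.02)&(q[:,0]>.02)&(q[:,0]<.08)&(q[:,2]>.105)&(q[:,2]<.16)]; print(f,len(k),np.percentile(k,[2,50,98],axis=0) if len(k) else 0)
E
```

```text
[0.0089 0.0029 0.1437] [-0.6705 -0.2653 -1.4466]
side_k3 88 [[ 0.0202 -0.0034  0.1098]
 [ 0.0297  0.0058  0.1348]
 [ 0.0428  0.0134  0.1521]]
```

Request:
carry_out([
  [[0,0.02,0],[0,0,0]],
  [[0,0.03,0],[0,0,0]],
  [[0,0.03,0],[0,0,0]],
])

```text
time: 28.1
eef_pos: [0.5974, 0.0086, 0.1434]
eef_rot: [-3.138, -0.001, 1.704]
contact_force: [-10.8, -1.7, 5.9]
grip_width: 0.0
finger_force: 5.8
```

Request:
carry_out([
  [[0,0.02,0],[0,0,0]],
  [[0,0.02,0],[0,0,0]],
  [[0,0.02,0],[0,0,0]],
])

```text
time: 28.4
eef_pos: [0.5978, 0.0086, 0.1432]
eef_rot: [-3.135, -0.001, 1.704]
contact_force: [-18.2, -1.7, 10.2]
grip_width: -0.0003
finger_force: 9.8
```

```bash
python3 - <<'E'
from place import *
P,Q=now(); F=frame(7.5,0); S=np.array([.588,.0044,0]);s=bot.get_state();print((P-S)@F,s["contact_force"]@F)
E
```

```text
[0.0103 0.0029 0.1432] [-18.2566   0.7022  10.179 ]
```

Request:
carry_out([
  [[0,-0.1,0],[0,0,0]],
  [[0,-0.3,0],[0,0,0]],
  [[0,-0.6,0],[0,0,0]],
  [[0,-0.9,0],[0,0,0]],
  [[0,-0.9,0],[0,0,0]],
])

```text
time: 28.9
eef_pos: [0.5092, -0.0036, 0.1434]
eef_rot: [-3.141, -0.0, 1.704]
contact_force: [0.4, -0.4, 0.2]
grip_width: 0.0002
finger_force: 0.0
```

Request:
carry_out([
  [[0,0,-0.3],[0,0,0]],
  [[0,0,-0.6],[0,0,0]],
  [[0,0,-0.9],[0,0,0]],
  [[0,0,-0.9],[0,0,0]],
  [[0,0,-0.9],[0,0,0]],
])

```text
time: 29.4
eef_pos: [0.513, -0.0029, 0.2344]
eef_rot: [3.138, -0.001, 1.705]
contact_force: [-0.0, -0.4, 0.0]
grip_width: -0.0004
finger_force: 0.0
```

```bash
python3 - <<'E'
from place import *
from pl import plate
F=frame(7.5,0); S=np.array([.588,.0044,0]); c,_=shot("top","top_f")
p=np.load("pics/top_f.npy").reshape(-1,3);q=(p-S)@F;k=q[(abs(q[:,1])<.03)&(abs(q[:,0])<.06)&(q[:,2]>.118)&(q[:,2]<.155)]; print(len(k),np.percentile(k,[2,50,98],axis=0))
print(((plate("top_f",O+E@np.array([.004,.077,.14]),.14,.08,5.25,22))-O)@E,((plate("top_f",O+E@np.array([.004,-.056,.125]),.125,.13,5.25,22))-O)@E)
cv2.imwrite("pics/w7.png",cv2.resize(c["frame"],(800,600)))
E
```

```text
3 [[ 0.0459 -0.004   0.1294]
 [ 0.046  -0.001   0.1324]
 [ 0.0461  0.0019  0.1339]]
top_f topmid [ 0.5567 -0.1799  0.1655] n 100 175 width 0.0767515133406565 slope y,z deg 0.13048738255061135 -0.6542488172413158 edge x [-0.0045  0.0048]
top_f topmid [ 0.5744 -0.3105  0.1515] n 156 241 width 0.12564050236910923 slope y,z deg 0.19527982529065163 -0.1898902706920778 edge x [-0.004   0.0044]
[0.0037 0.0749 0.1396] [ 0.0038 -0.0568  0.1245]
```

View pics/w7.png

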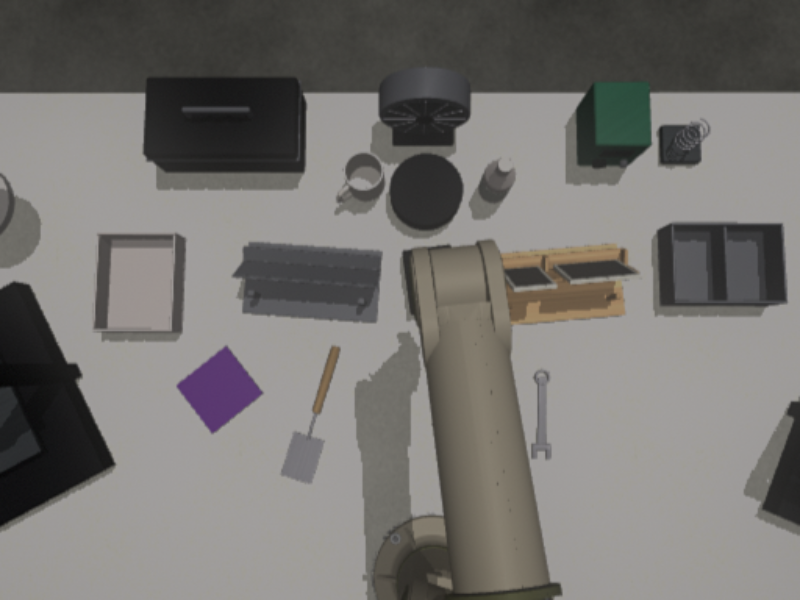

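The top view shows both plates flat in their bays at (527,277) and (595,270), with the rack empty and everything else where it was. The knob's far edge measures 46 mm past the pivot, which matches the lever being fully on.

```bash
python3 -c "
from rig import bot; print(bot.sign_off())"
```

```text
the job is handed in; nothing more can be done
None
```

The narrow plate and then the wide plate were set down on the easel and both lean flat in their bays, the fan lever is pushed all the way over, and the job was handed in at about 29 s.

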